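# Unlock the flip-top drinks cabinet and hold its sprung lid at the gauge

### The job

Use the forked key from the grey tray to turn the drinks cabinet's captive screw anticlockwise, as far as it goes, so that its tongue no longer covers the lid, and put the key back in the tray. Then lift the sprung lid by its bar handle until it is level with (parallel to) the gauge arm on the cabinet's left side, and finish with the gripper still holding the lid at that angle, ready for a stay to be fitted. Turn the screw only with the key, do not push the gauge arm out of its place, and leave the glassware and bar things where they stand.

Things in the scene. Friction and masses are not known exactly. Their poses are not given: they have to be found in the camera images.
- cabinet: Low wooden flip-top drinks cabinet, fixed, 240 (x) by 280 (y) by 97 high. Origin: centre of its underside; x to its back (away from the robot at yaw 0), y to its left. The front 50 mm of its top is a fixed ledge with the screw at (-95, -85); behind it lies the lid. Ledge and shut lid are both 97 mm high.
- hatch (a joint): Angle of the dark wooden lid, rad: 0 shut, grows as its front edge rises (to 1.3). Lid 183 (x) by 268 (y) by 12 mm, hinged at its back edge; spring hinge and weight pull it shut at all angles, about 6 to 10 N at the handle. The screw's tongue over its front edge locks it.
- hatch_hinge (a point): Middle of the lid's hinge axis, 115 mm behind the cabinet's origin and 85 mm above its underside. The axis is along the cabinet's y; does not move on the cabinet. The axes turn with the lid.
- hatch_handle (a point): Centre of the lid's round steel bar handle, diameter 12, 110 mm long along the cabinet's y, on 10 mm posts 50 mm either side; 32 mm free beneath the bar. With the lid shut it lies 165 mm in front of the hinge point, 20 mm to its left and 50 mm above it. Axes turn with the lid: x along the lid from front to hinge.
- gauge (a joint): Angle of the gauge arm, rad, on the same axis and of the same sense as the lid's: the lid is level with the arm when both angles are equal. It differs from start to start (0.35 to 0.65) and stays by friction.
- gauge_tip (a point): Free end of the gauge arm, a flat steel strip 12 mm high and 5 mm thick with a 26 by 12 mm block at its end, outside the cabinet's left side (154 mm left of its middle) and 200 mm from the hinge axis. The axes turn with the arm: x along the arm from tip to hinge.
- screw (a joint): Angle of the captive screw about the vertical, rad, growing anticlockwise seen from above: starts between 0 and 0.2, stop at 1.35; the tongue is clear of the lid from 1.1. Stiff by friction (0.06 N m), stays where it is left.
- screw_head (a point): Centre of the screw's steel head, an upright bar 28 long, 8 wide and 16 mm high (its foot 104 mm above the shelf) on a 32 mm disc. x is along the bar; at screw angle 0 this is the cabinet's x. The tongue, 12 wide and 5 mm thick, lies below the head, points along x, reaches 45 mm from the axis and covers the lid's edge at 0.
- key_center (a point): Centre of the forked key, 86 mm tall, 120 g, upright in the tray on its fork. Square wooden grip 18 by 18 mm, from 17 mm below to 43 mm above this point; below it a 30 by 24 by 10 mm steel block and two prongs 30 long (x), 6 thick, 16 mm deep. The slot between them, 12 wide, runs along x, open at both ends; it fits over the screw's bar and turns some 0.14 rad before driving it.
- tray: Pewter-grey plastic tray, fixed, 220 (x) by 150 (y) by 20 mm high, walls and floor 4 to 5 mm. Origin: centre of its underside.
- dropper: Small amber glass dropper bottle, diameter 30, 75 mm tall, standing in the far half of the tray; leave alone. Origin: centre of its underside.
- decanter: Empty glass decanter, diameter 110, 215 mm tall; leave alone. Origin: centre of its underside.
- tumbler: Heavy crystal tumbler, diameter 82, 92 mm tall; leave alone. Origin: centre of its underside.
- jigger: Steel jigger, diameter 42, 75 mm tall; leave alone. Origin: centre of its underside.
- coasters: Stack of cork coasters, diameter 94, 20 mm high; leave alone. Origin: centre of its underside.
- shaker: Steel cocktail shaker, diameter 88, 200 mm tall; leave alone. Origin: centre of its underside.

How it is judged:
On the way, in this order (a step that is already met when the one before it is completed fails the run):
1. the screw is turned with the key until its tongue is clear of the lid (value of joint screw above 1.1 rad and distance between key_center and screw_head below 0.05 m), for 0.1 s.
2. the key is back in the tray, let go (x of key_center in the frame of tray between -0.105 and 0.105 m and y of key_center in the frame of tray between -0.07 and 0.07 m and z of key_center in the frame of tray below 0.056 m and contact force between each of the arm, the fingers and key below 0.05 N), for 0.2 s.
3. the gripper holds the lid level with the gauge arm (angle between the x axis of hatch_handle and the x axis of gauge_tip, either way round below 0.07 rad and contact force between the fingers and hatch above 1 N), for 0.3 s.
At the end, for the whole second after the job is handed in: The fingers hold the lid (more than 1 N), at rest (under 0.05 rad/s), within 0.07 rad (4 degrees) of the gauge arm's angle; the screw stands at more than 1.1 rad; the key is let go and at rest in the tray (all of step 2 and all of step 3 and velocity of joint hatch between -0.05 and 0.05 rad/s and value of joint screw above 1.1 rad and linear speed of key below 0.02 m/s); the arm keeps its last pose, push and grip.
It fails at once if the arm or the fingers press on the screw (more than 1 N) (contact force between any of the fingers, the arm and screw above 1 N).
It fails at once if the gauge arm is pushed out of its place by more than 8 mm (distance of gauge_tip from where it was at the start of the episode above 0.008 m).
It fails at once if a bystander is moved by more than 25 mm or tipped over (distance of any of dropper, decanter, tumbler, jigger, coasters, shaker from where it was at the start of the episode above 0.025 m or angle between any of dropper, decanter, tumbler, jigger, coasters, shaker's own z axis and vertical above 0.6 rad).
It also fails if it takes over 61 s, if anything falls off the work surface, if the arm or the gripper's body presses on something with over 40 N, if the wrist force passes 120 N, or if a joint passes its speed limit or range.

### The arm

A 6-joint arm with a two-finger parallel gripper is mounted at the origin on the work surface. World frame = base frame: x ahead of the robot, y to its left, z up, the work surface at z = 0. Lengths are in m, angles in rad, forces in N, time in s.
With the tool pointing down it reaches from about 0.275 to 0.75 m from the base axis. Payload 10.2 kg.
Tool frame: the origin (TCP) lies at the very end of the fingers, on their centre line; the grasp point (between the pads) lies 19 mm behind it (robot.hold_point_z is the distance from the TCP to the grasp point, in m); z points along the fingers, x is the direction in which the jaws open and shut, and the axes are right-handed (so a half turn about z gives the same grasp; the last joint's range is limited). The gripper opens to 85 mm and grips with 20 to 120 N. Pads are 22 mm wide; open, the fingers measure 114 mm over their backs; the gripper's body (76 mm by 85 mm) begins 54 mm behind the grasp point. The pads swing forward as they close: fully open they stand 13 mm farther back than shut.
Start: joints at [-1.544, 0.313, 1.498, -0, 1.331, -0.223], TCP at [0.13, -0.509, 0.231] pointing down, gripper open.
Joint ranges: [-2.94, 2.94], [-0.97, 2.17], [0.19, 2.56], [-1.23, 4.37], [0.02, 3.11], [-2.88, 2.88]. Speed limits (rad/s): [2.39, 2.39, 3.01, 3.14, 3.14, 3.14].

### API

Orientations are given as a unit quaternion [w, x, y, z].
In Python, from rig import readout, optics, robot gives the robot as it stands.
- The arm moves only by the tool step_arm, never from a script. Its argument "moves" is text: rows parted by semicolons, each of 7 numbers parted by spaces: the turn, a rotation vector about the tool's x, y, z as a fraction of full scale, then the shift along the tool's x, y, z as a fraction of full scale, then the closure, from 0 (fully open) to 1 (shut). A call has 1 to 10 rows; each row is the pose to reach, as a shift and turn from the pose commanded when the call began, along the tool's axes at that moment; what a row does not reach only later rows make up. Full scale, the value 1, is 1000 mm for a shift and 90 degrees for a turn. A row lasts 1/12 s, in which the tool goes at most 41.7 mm and 7.16 degrees, less where a joint would pass 70% of its speed; a pose out of reach is approached as far as the arm can. A call with a number of a shift or a turn outside -1 to 1 is refused whole. A call with a gripper value outside its range is refused whole. The fingers move at their own pace and stop on an object; the grip force is fixed at half the most. Time passes only in rows, so rows that repeat a pose let the fingers close. It gives the time, the measured TCP pose, the force and the opening at its end, in the units of the state.
- readout.get_obs(): the state, without advancing time (a new reading comes with each control period).
- optics.read_camera(name): name is "scene" or "top"; returns a dict with "img" (420x560x3 uint8, red, green, blue), "camera_matrix" (3x3 intrinsics, pixels), "eye" and "orientation" of the camera in the world. Camera axes: x right, y down, z forward; pixel columns grow to the right and rows downward; lengths in m; the calibration is good to about 2 mm. A picture is of the moment at which its call begins. There is no depth.
- robot.sign_off(): hands the job in, once; it reports no verdict.
The state is a dict: "time_s": time; "joint_pos": joint angles; "qd": joint speeds; "joint_efforts": joint torques, N m; "eef_pos": TCP position; "tool_rot": TCP orientation; "contact_force": force on the tool from outside, world axes, zero at the start; "ft_torque": the same for the moment, N m; "opening": opening from 0.0 (shut) to 1.0 (fully open).
Only numpy, scipy, OpenCV 4.12 (cv2) and the standard library are available. Lean on these libraries where they do the work, as an engineer would, in place of code of your own. Each camera call takes 0.05 s, during which the arm holds its last target.

## Working session

There is one attempt and no reset: what is moved stays moved. The work goes in short steps, Python scripts to look and compute and a tool call to move; the robot and the scene stay as the last step left them, time stands still between calls to the robot, and variables do not carry over. Pictures are saved under pics/ and viewed, and the job is handed in when it is done.

Besides the shell and the picture viewer there is one more tool, called after "Emit:" in YAML: its name, and indented under it one key for each argument. step_arm: Moves the arm, as the interface text tells. Its arguments: {"type":"object","properties":{"moves":{"type":"string"}},"required":["moves"]}

```bash
ls; mkdir -p pics; python3 - <<'E'
from rig import readout, optics, robot
import cv2, json
print(readout.get_obs())
for n in ("scene","top"):
    d=optics.read_camera(n)
    print(n,d["camera_matrix"],d["eye"],d["orientation"])
    cv2.imwrite(f"pics/{n}0.png",d["img"][:,:,::-1])
    json.dump({k:(v.tolist() if hasattr(v,'tolist') else v) for k,v in d.items() if k!="img"},open(f"{n}.json","w"))
E
```

```text
pics
{'time_s': 0.0, 'joint_pos': array([-1.54439119e+00,  3.13442344e-01,  1.49847168e+00,  1.93360404e-05,
        1.33100845e+00, -2.23389610e-01]), 'qd': array([ 9.60521879e-04,  4.18424157e-04, -1.24889117e-03, -1.80122268e-05,
       -1.18097228e-03,  7.87074423e-05]), 'joint_efforts': array([ 5.18978140e-04, -4.12269294e+01, -2.59742779e+01, -1.83358225e-04,
        4.14496768e-03,  6.50595631e-07]), 'eef_pos': array([ 0.12977358, -0.50842797,  0.23072598]), 'tool_rot': array([-5.20070505e-04,  7.89683502e-01, -6.13514078e-01, -4.14390614e-04]), 'contact_force': array([0.21328059, 0.63197453, 0.05263861]), 'ft_torque': array([ 0.02069415,  0.03726252, -0.07073144]), 'opening': 1.002305941418914}
scene [[431.73865821   0.         282.7546467 ]
 [  0.         431.73865821 208.27980736]
 [  0.           0.           1.        ]] [ 1.2480161  -0.61255265  0.88571646] [-0.38818864  0.83216004  0.35980867 -0.16539942]
top [[379.8695956    0.         280.38896582]
 [  0.         379.8695956  207.35610544]
 [  0.           0.           1.        ]] [0.44479038 0.01912618 1.20780579] [-0.03976434  0.71585471 -0.69559126  0.04608294]
```

View pics/scene0.png

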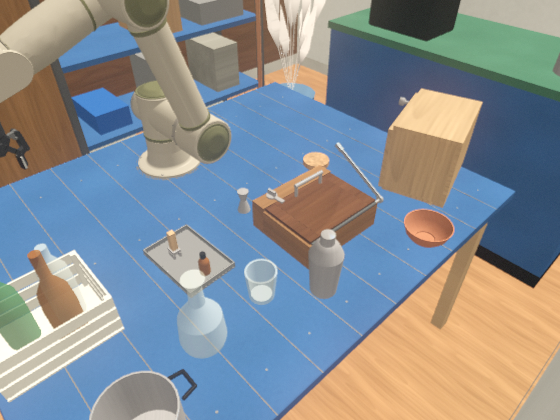

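View pics/top0.png

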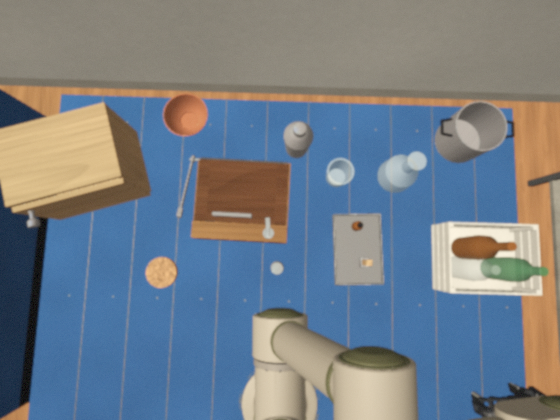

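The pictures show the cabinet near (240,200) in the top view with its gauge arm on the left. The tray is near (358,250), with the key at about (366,262) and the dropper at (356,226). Next I'll enlarge the areas that matter.

```bash
python3 - <<'E'
import cv2
t=cv2.imread("pics/top0.png"); s=cv2.imread("pics/scene0.png")
def crop(im,x0,y0,w,h,k,n):
    c=cv2.resize(im[y0:y0+h,x0:x0+w],None,fx=k,fy=k,interpolation=cv2.INTER_CUBIC)
    for i in range(0,w,10):
        cv2.line(c,(i*k,0),(i*k,5 if i%50 else 14),(255,255,255),1)
        if i%20==0: cv2.putText(c,str(x0+i),(i*k,24),0,.4,(0,255,255),1)
    for i in range(0,h,10):
        cv2.line(c,(0,i*k),(6,i*k),(255,255,255),1)
        if i%20==0: cv2.putText(c,str(y0+i),(8,i*k+4),0,.4,(0,255,255),1)
    cv2.imwrite(n,c)
crop(t,165,145,135,105,5,"pics/t_cab.png")
crop(t,320,200,80,95,6,"pics/t_tray.png")
crop(s,240,135,150,120,5,"pics/s_cab.png")
crop(s,140,215,100,80,7,"pics/s_tray.png")
E
```

```text
(no output)
```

View pics/t_cab.png

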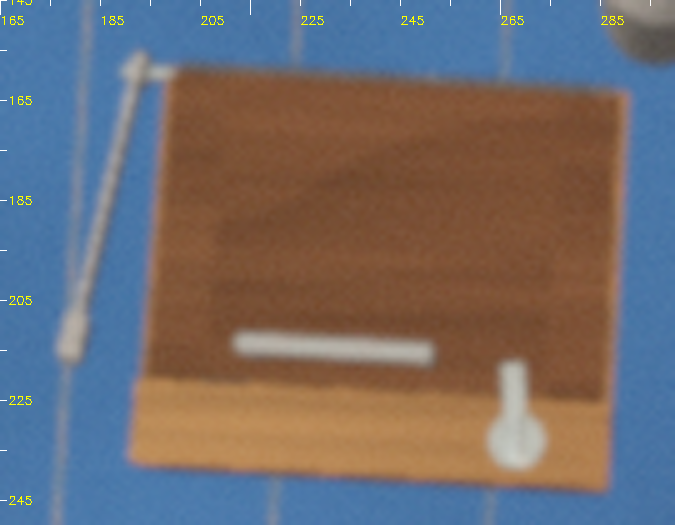

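View pics/t_tray.png

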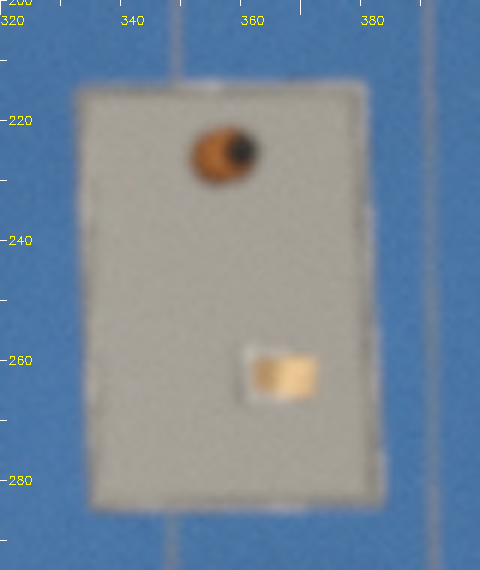

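View pics/s_cab.png

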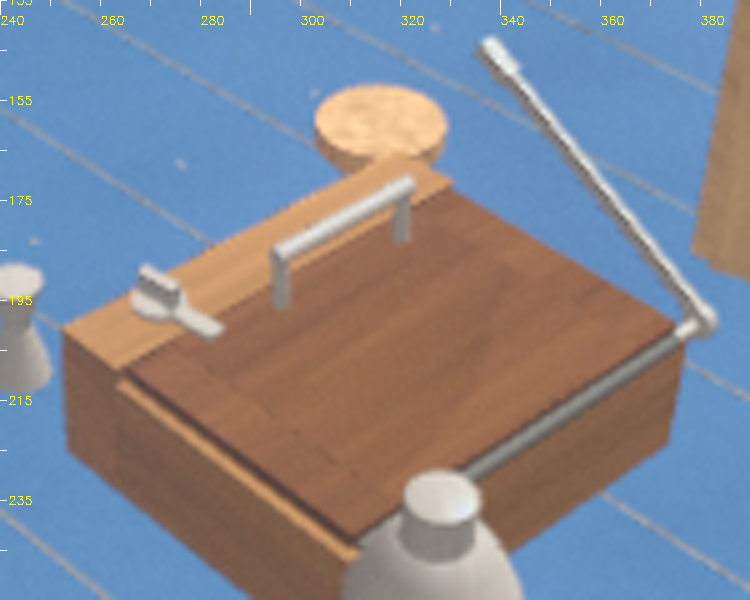

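View pics/s_tray.png

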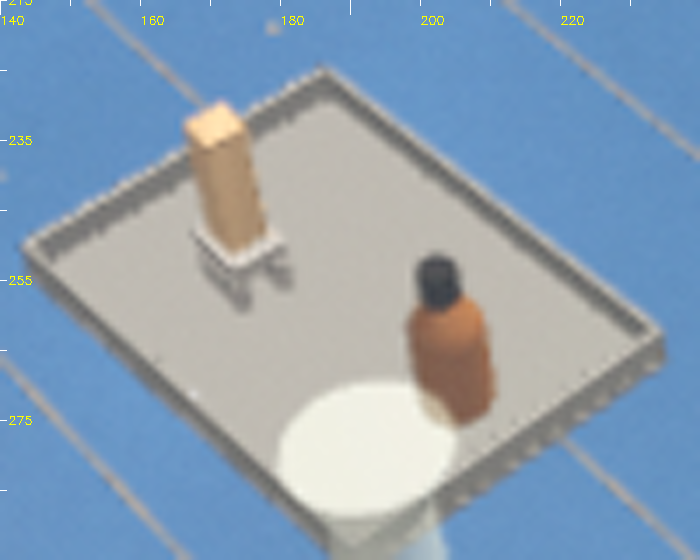

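```bash
cat > h.py <<'E'
import numpy as np, json, cv2
from scipy.spatial.transform import Rotation as R
from scipy.optimize import least_squares
def cam(n):
    d=json.load(open(f"{n}.json")); q=d["orientation"]
    return np.array(d["camera_matrix"]),np.array(d["eye"]),R.from_quat([q[1],q[2],q[3],q[0]]).as_matrix()
C={n:cam(n) for n in("scene","top")}
def proj(n,P):
    K,e,M=C[n]; p=(np.atleast_2d(P)-e)@M@K.T
    return p[:,:2]/p[:,2:]
def ray(n,px,z):
    K,e,M=C[n]; d=M@np.linalg.solve(K,[px[0],px[1],1]); return e+d*(z-e[2])/d[2]
def place(p,pts):
    c,s=np.cos(p[2]),np.sin(p[2]); pts=np.atleast_2d(pts)
    return np.c_[p[0]+c*pts[:,0]-s*pts[:,1],p[1]+s*pts[:,0]+c*pts[:,1],pts[:,2]+(p[3] if len(p)>3 else 0)]
def cr(x0,y0,k): return lambda c,r:(x0+(c+.5)/k-.5,y0+(r+.5)/k-.5)
def fit(obs,p0,f=place):
    def res(p):
        return np.concatenate([(proj(n,f(p,P))[0]-px) for n,P,px in obs])
    r=least_squares(res,p0,loss="soft_l1")
    return r.x,res(r.x).reshape(-1,2)
E
cat > fit1.py <<'E'
from h import *
T=cr(165,145,5);S=cr(240,135,5);TT=cr(320,200,6);ST=cr(140,215,7)
m=lambda *a:np.array(a)/1000
obs=[("top",m(-120,140,97),T(130,463)),("top",m(-120,-140,97),T(608,490)),("top",m(-70,140,97),T(137,378)),("top",m(-70,-140,97),T(612,402)),
("top",m(120,-140,97),T(630,92)),("top",m(-50,75,135),T(233,343)),("top",m(-50,-35,135),T(434,352)),("top",m(-95,-85,104),T(517,440)),
("scene",m(-120,-140,97),S(63,330)),("scene",m(-120,140,97),S(393,153)),("scene",m(-70,140,97),S(453,183)),("scene",m(-70,-140,97),S(118,370)),("scene",m(-50,-35,135),S(276,255)),("scene",m(-50,75,135),S(412,185))]
cab,r=fit(obs,[.5,.1,0]); print("cab",cab); print(r.round(1).tolist())
print("no-bias screw",place(cab,m(-95,-85,112)),"handle",place(cab,m(-50,20,135)))
# gauge
def g(p,P):
    th,=p; return place(cab,[[.115-P[0]*np.cos(th)-P[1]*np.sin(th)*-1*0, .154, .085+P[0]*np.sin(th)]])
for n,px in(("top",T(68,362)),("scene",S(488,42))):
  for L in(.2,.213):
    th=np.linspace(.3,.7,41); e=[np.hypot(*(proj(n,g([t],(L,0)))[0]-px)) for t in th]; print(n,L,th[np.argmin(e)],min(e))
print("pivot",proj("scene",g([0],(0,0))),S(706,320),proj("top",g([0],(0,0))),T(140,65))
# key
for n,px in(("top",TT(300,378)),("scene",ST(216,123))): print(n,ray(n,px,.0905))
# tray: corners rim z=.02
ob=[("top",m(110,75,20),TT(75,90)),("top",m(110,-75,20),TT(367,82)),("top",m(-110,75,20),TT(90,508)),("top",m(-110,-75,20),TT(385,505)),
("scene",m(-110,-75,20),ST(23,245)),("scene",m(-110,75,20),ST(323,68)),("scene",m(110,75,20),ST(663,330))]
tr,r=fit(ob,[.35,-.18,0]);print("tray",tr,r.round(1).tolist())
E
python3 fit1.py
```

```text
cab [ 0.60254612  0.1282203  -0.02482226]
[[-0.4, -0.2], [0.0, -0.5], [-0.4, -0.3], [0.1, -0.0], [-0.3, -1.3], [0.9, -0.3], [-0.5, -0.0], [-0.2, -0.2], [-1.1, -0.5], [0.6, -1.3], [-0.1, -0.6], [-1.1, -0.2], [-0.5, 0.4], [-1.0, -0.3]]
no-bias screw [[0.50546571 0.04560436 0.112     ]] handle [[0.55305792 0.14945513 0.135     ]]
top 0.2 0.42999999999999994 2.7433472088915756
top 0.213 0.51 0.5665761590398288
scene 0.2 0.57 3.2032018317957887
scene 0.213 0.5499999999999999 0.9349348167812451
pivot [[378.66735064 199.05818592]] (380.8, 198.6) [[192.79843451 158.94498687]] (192.6, 157.6)
top [ 0.42664119 -0.25375962  0.0905    ]
scene [ 0.42972378 -0.24976439  0.0905    ]
tray [ 0.46896563 -0.23401271  0.04265786] [[0.5, -1.2], [-0.7, -0.5], [0.3, 0.2], [-0.4, -0.1], [-1.2, -0.4], [0.1, -0.8], [-0.1, -0.2]]
```

```bash
cat >> h.py <<'E'
def zoom(im,x0,y0,w,h,k,n,step=2):
    c=cv2.resize(im[y0:y0+h,x0:x0+w],None,fx=k,fy=k,interpolation=cv2.INTER_CUBIC)
    for i in range(0,w,step):
        X=int(i*k+k/2)
        cv2.line(c,(X,0),(X,5),(255,255,255),1)
        if i%(2*step)==0: cv2.putText(c,str(x0+i),(X-8,18),0,.4,(0,255,255),1)
    for i in range(0,h,step):
        Y=int(i*k+k/2)
        cv2.line(c,(0,Y),(5,Y),(255,255,255),1)
        if i%(2*step)==0: cv2.putText(c,str(y0+i),(8,Y+4),0,.4,(0,255,255),1)
    cv2.imwrite(n,c); return c
def box(cx,cy,yaw,x,y,z0,z1):
    P=[]
    for z in(z0,z1):
        for a,b in((1,1),(1,-1),(-1,-1),(-1,1)): P.append([a*x/2,b*y/2,z])
    return place([cx,cy,yaw],np.array(P))
E_=[(0,1),(1,2),(2,3),(3,0),(4,5),(5,6),(6,7),(7,4),(0,4),(1,5),(2,6),(3,7)]
def draw(c,n,P,x0,y0,k,col,off=(0,0)):
    q=proj(n,P)+np.array(off); q=((q-[x0,y0]+.5)*k-.5)
    for a,b in E_: cv2.line(c,tuple(int(v) for v in q[a].round()),tuple(int(v) for v in q[b].round()),col,1,cv2.LINE_AA)
E
python3 - <<'E'
from h import *
t=cv2.imread("pics/top0.png"); s=cv2.imread("pics/scene0.png")
a=zoom(t,352,248,30,28,20,"pics/z1.png"); b=zoom(s,160,224,28,38,15,"pics/z2.png")
H=max(a.shape[0],b.shape[0]); o=np.zeros((H,a.shape[1]+b.shape[1],3),np.uint8)
# both to width<=800
a=cv2.resize(a,None,fx=.63,fy=.63);o=np.zeros((b.shape[0],a.shape[1]+b.shape[1],3),np.uint8);o[:a.shape[0],:a.shape[1]]=a;o[:,a.shape[1]:]=b
print(o.shape);cv2.imwrite("pics/z12.png",o)
zoom(t,255,210,26,34,16,"pics/z3.png")
zoom(s,260,180,30,26,20,"pics/z4.png")
E
```

```text
(570, 798, 3)
```

View pics/z12.png

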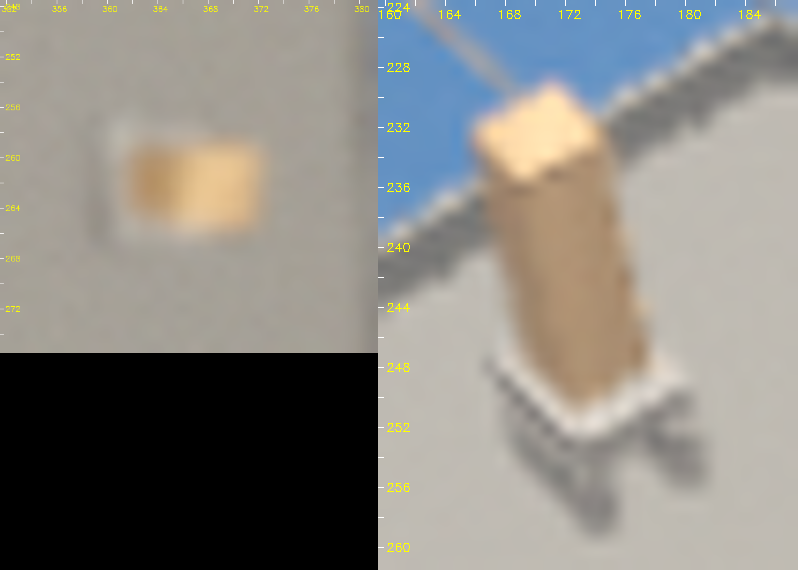

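View pics/z3.png

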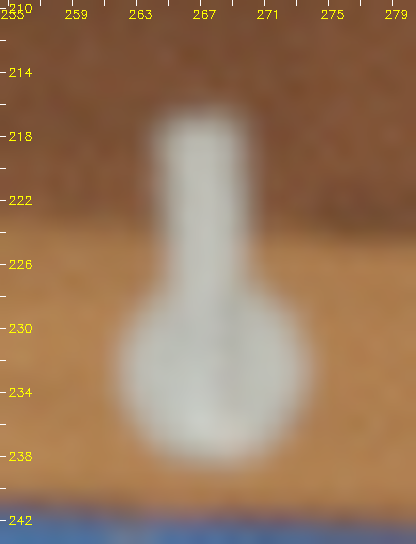

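View pics/z4.png

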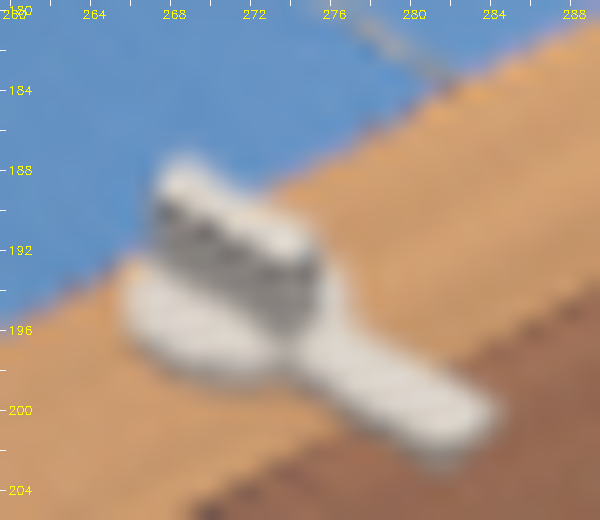

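```bash
cat > fit2.py <<'E'
from h import *
g=.009
def K(z,dx,dy,lx=1,ly=1): return np.array([dx*lx,dy*ly,z])
zc=.0475
ob=[("scene",K(zc+.043,-1,-1,g,g),(166.4,232.3)),("scene",K(zc+.043,-1,1,g,g),(171.3,229)),("scene",K(zc+.043,1,1,g,g),(175.2,232.6)),("scene",K(zc+.043,1,-1,g,g),(169.7,235.6)),
("scene",K(zc-.017,-1,-1,.015,.012),(167.2,247.3)),("scene",K(zc-.017,1,-1,.015,.012),(173.3,252.3)),("scene",K(zc-.017,1,1,.015,.012),(180,249)),
("top",K(zc+.043,-1,1,g,g),(366,265.7)),("top",K(zc+.043,1,1,g,g),(366,259)),("top",K(zc+.043,1,-1,g,g),(372.3,259)),("top",K(zc+.043,-1,-1,g,g),(372.3,265.7)),
("top",K(zc-.017,1,1,.015,.012),(360.2,256.8)),("top",K(zc-.017,-1,1,.015,.012),(360.4,266.3))]
for sel in ("both","scene","top"):
    o=[x for x in ob if sel in("both",x[0])]
    k,r=fit(o,[.428,-.25,0]);print(sel,k,r.round(1).tolist())
    if sel=="both":kk=k
cab=[.6025,.1282,-.0248]
# screw angle from tongue (world yaw)
sc=lambda p,P:place([p[0],p[1],p[2]],P)
m=lambda *a:np.array(a)/1000
top=[("top",m(0,0,104),(267.7,232.6)),("top",m(45,6,102),(264.3,216.6)),("top",m(45,-6,102),(269.6,216.6)),("top",m(25,6,102),(265,224)),("top",m(25,-6,102),(269.4,224))]
scn=[("scene",m(-14,-4,120),(267.3,189.3)),("scene",m(14,-4,120),(275,193)),("scene",m(14,4,120),(275.2,190.8)),("scene",m(-14,4,120),(269,187.3)),("scene",m(45,-6,102),(281,201.8)),("scene",m(45,6,102),(284.3,199.6))]
for o in(top,scn,top+scn):
    k,r=fit(o,[.505,.045,0]);print("screw",k,"angle",k[2]-cab[2],r.round(1).tolist())
t=cv2.imread("pics/top0.png"); s=cv2.imread("pics/scene0.png")
a=zoom(t,352,248,30,28,13,"pics/x.png"); b=zoom(s,160,224,28,38,13,"pics/x.png")
for c,n,x0,y0 in((a,"top",352,248),(b,"scene",160,224)):
    draw(c,n,box(*kk,.018,.018,zc-.017,zc+.043),x0,y0,13,(0,255,0)); draw(c,n,box(*kk,.03,.024,zc-.027,zc-.017),x0,y0,13,(0,0,255))
o=np.zeros((b.shape[0],a.shape[1]+b.shape[1],3),np.uint8);o[:a.shape[0],:a.shape[1]]=a;o[:,a.shape[1]:]=b
cv2.imwrite("pics/ov1.png",o)
E
python3 fit2.py
```

```text
both [ 0.42876891 -0.25086419  0.02510986] [[-1.3, -0.2], [-0.5, -0.1], [-0.6, -0.4], [-0.8, -0.2], [-0.5, 0.1], [-0.5, 0.6], [0.2, -0.5], [-0.4, -0.8], [-0.6, -0.3], [-0.7, -0.3], [-0.6, -0.8], [-0.3, -0.3], [-0.3, 0.0]]
scene [ 0.43014731 -0.24990338  0.00056229] [[-0.7, -0.2], [0.2, 0.0], [-0.0, -0.2], [-0.3, -0.1], [0.1, 0.0], [-0.1, 0.8], [0.7, -0.2]]
top [ 0.42754735 -0.25227965  0.00543788] [[0.0, -0.4], [-0.0, 0.1], [-0.2, 0.2], [-0.1, -0.3], [0.2, 0.0], [0.1, 0.4]]
screw [0.50560546 0.04624237 0.07365522] angle 0.09845522407232944 [[-0.1, -0.3], [0.6, 0.5], [-0.6, 0.3], [0.2, -0.1], [-0.1, -0.3]]
screw [0.50549152 0.04720374 0.09542988] angle 0.12022988077663069 [[-0.4, -0.8], [-0.9, -0.6], [0.7, 0.4], [-0.2, -0.0], [0.7, 0.3], [0.1, 0.5]]
screw [0.5057038  0.04665054 0.07850743] angle 0.10330743155485377 [[-0.3, -0.3], [0.4, 0.4], [-0.8, 0.2], [0.0, -0.1], [-0.3, -0.3], [-0.4, -0.7], [-1.1, -0.4], [0.6, 0.5], [-0.2, 0.0], [0.4, 0.5], [-0.1, 0.8]]
```

View pics/ov1.png

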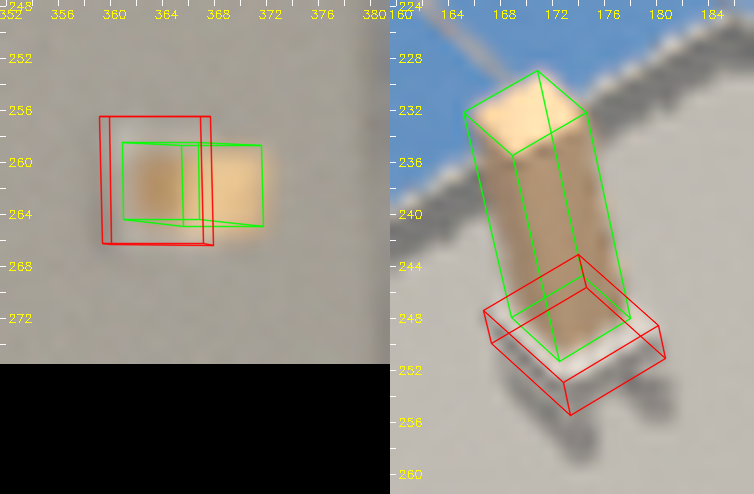

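```bash
cat >> h.py <<'E'
def qmat(q): return R.from_quat([q[1],q[2],q[3],q[0]]).as_matrix()
def down(psi,pitch=0.0):
    """tool-down; x axis at yaw psi; pitch tilts"""
    x=np.array([np.cos(psi),np.sin(psi),0]);z=np.array([0,0,-1.]);y=np.cross(z,x)
    return np.c_[x,y,z]
def plan(pos,M,o=None):
    if o is None:
        from rig import readout; o=readout.get_obs()
    M0=qmat(o["tool_rot"]); d=M0.T@(np.array(pos)-o["eef_pos"]); w=R.from_matrix(M0.T@M).as_rotvec()
    print("turn",(w/(np.pi/2)).round(4),"shift",d.round(4),"rows>=",int(max(np.ceil(np.linalg.norm(d)/.0417),np.ceil(np.degrees(np.linalg.norm(w))/7.16))))
E
python3 - <<'E'
from h import *
for n,px,z in(("decanter base?",(392,182),.05),("dec top",(417,162),.215),("tumbler",(338,172),.09),("jigger",(276,268),.07),("shaker",(299,130),.2),("dropper",(359,225),.07)): print(n,ray("top",px,z).round(3))
print("scene dec base",ray("scene",(205,335),.03),"dropper base",ray("scene",(205,271),.0))
plan([.4285,-.251,.20],down(-1.56))
E
```

```text
decanter base? [ 0.676 -0.334  0.05 ]
dec top [ 0.699 -0.351  0.215]
tumbler [ 0.693 -0.159  0.09 ]
jigger [0.403 0.019 0.07 ]
shaker [ 0.783 -0.033  0.2  ]
dropper [ 0.537 -0.227  0.07 ]
scene dec base [ 0.71623536 -0.34967994  0.03      ] dropper base [ 5.33270343e-01 -2.23248851e-01 -1.11022302e-16]
turn [-1.000e-04  7.000e-04  1.521e-01] shift [-0.1756 -0.3531  0.0311] rows>= 10
```

Emit:
step_arm:
  moves: "0 0 0.152 -0.1756 -0.3531 0.031 0; 0 0 0.152 -0.1756 -0.3531 0.031 0; 0 0 0.152 -0.1756 -0.3531 0.031 0; 0 0 0.152 -0.1756 -0.3531 0.031 0; 0 0 0.152 -0.1756 -0.3531 0.031 0; 0 0 0.152 -0.1756 -0.3531 0.031 0; 0 0 0.152 -0.1756 -0.3531 0.031 0; 0 0 0.152 -0.1756 -0.3531 0.031 0; 0 0 0.152 -0.1756 -0.3531 0.031 0; 0 0 0.152 -0.1756 -0.3531 0.031 0"

```text
time_s: 0.93
eef_pos: [0.4305, -0.2482, 0.1998]
tool_rot: [-0.0, 0.712, -0.702, -0.0]
contact_force: [0.4, -0.9, 0.0]
opening: 1.001
```

```bash
cat > snap.py <<'E'
import sys
from rig import readout, optics
import cv2
for n in sys.argv[2:]:
    cv2.imwrite(f"pics/{n}{sys.argv[1]}.png",optics.read_camera(n)["img"][:,:,::-1])
E
python3 snap.py 1 scene top; python3 - <<'E'
from h import *
from rig import readout
o=readout.get_obs();print(o["time_s"],o["eef_pos"],o["joint_pos"].round(3),o["contact_force"])
plan([.4285,-.251,.053],down(-1.56),o)
s=cv2.imread("pics/scene1.png");t=cv2.imread("pics/top1.png")
a=zoom(s,120,120,100,150,4,"pics/x.png",10);b=zoom(t,310,180,90,120,4,"pics/x.png",10)
o=np.zeros((600,760,3),np.uint8);o[:600,:400]=a;o[:480,400:]=b;cv2.imwrite("pics/c1.png",o)
E
```

```text
1.0333 [ 0.4302635  -0.24864943  0.19963927] [-7.610e-01  2.800e-01  1.628e+00  1.000e-03  1.235e+00  7.950e-01] [-0.10799998 -0.37474109 -0.21343587]
turn [0.0003 0.0008 0.003 ] shift [0.0025 0.0017 0.1466] rows>= 4
```

View pics/c1.png

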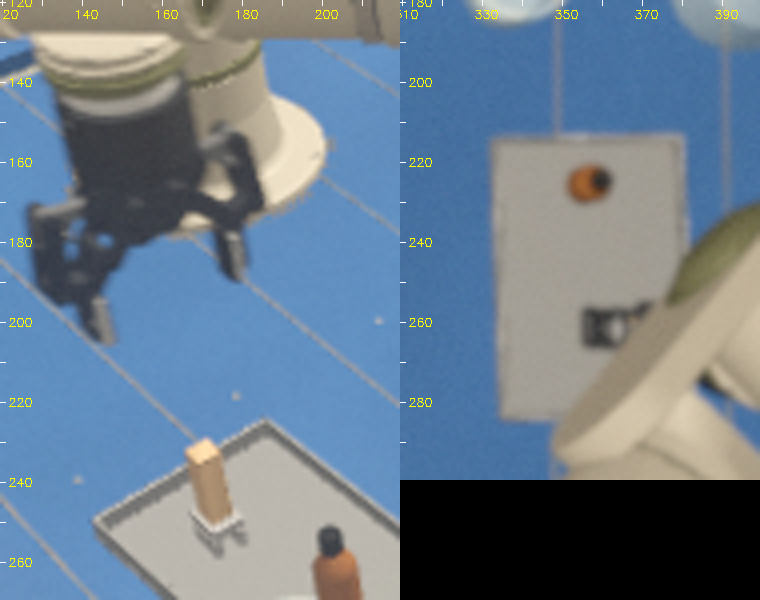

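```bash
python3 - <<'E'
from h import *
for z in(.1996,.2126):
  for dy in(-.0425,0,.0425): print(z,dy,proj("scene",[.4303,-.2486+dy,z]),proj("top",[.4303,-.2486+dy,z]))
s=cv2.imread("pics/scene1.png");zoom(s,130,160,60,52,12,"pics/c2.png",4)
E
```

```text
0.1996 -0.0425 [[148.8363541  207.84563531]] [[393.80844066 262.542652  ]]
0.1996 0 [[163.87022464 200.43335303]] [[377.72033376 262.08939604]]
0.1996 0.0425 [[178.29708548 193.32035012]] [[361.62241577 261.63586366]]
0.2126 -0.0425 [[147.79679578 203.77716615]] [[395.34254812 262.65837889]]
0.2126 0 [[162.9689078  196.39184514]] [[379.04479701 262.19923894]]
0.2126 0.0425 [[177.52377172 189.30698167]] [[362.7369771  261.73981533]]
```

View pics/c2.png

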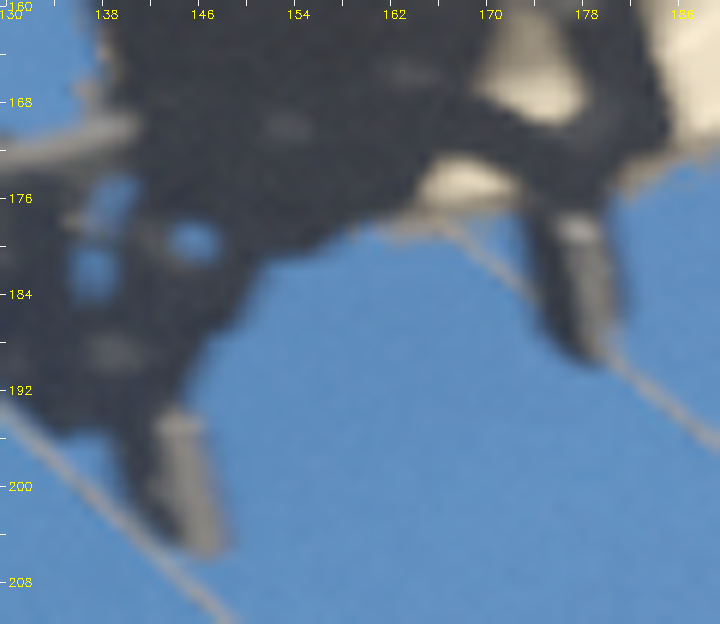

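Emit:
step_arm:
  moves: "0 0 0.003 0.0025 0.0017 0.06 0; 0 0 0.003 0.0025 0.0017 0.1 0; 0 0 0.003 0.0025 0.0017 0.13 0; 0 0 0.003 0.0025 0.0017 0.1476 0; 0 0 0.003 0.0025 0.0017 0.1476 0; 0 0 0.003 0.0025 0.0017 0.1476 0;0 0 0.003 0.0025 0.0017 0.1476 0"

```text
time_s: 1.62
eef_pos: [0.4274, -0.2549, 0.0544]
tool_rot: [0.0, 0.709, -0.705, 0.001]
contact_force: [-0.4, 0.4, 0.4]
opening: 1.002
```

```bash
python3 snap.py 2 scene; python3 - <<'E'
from h import *
s=cv2.imread("pics/scene2.png")
zoom(s,130,190,80,75,8,"pics/c3.png",5)
E
```

```text
(no output)
```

View pics/c3.png

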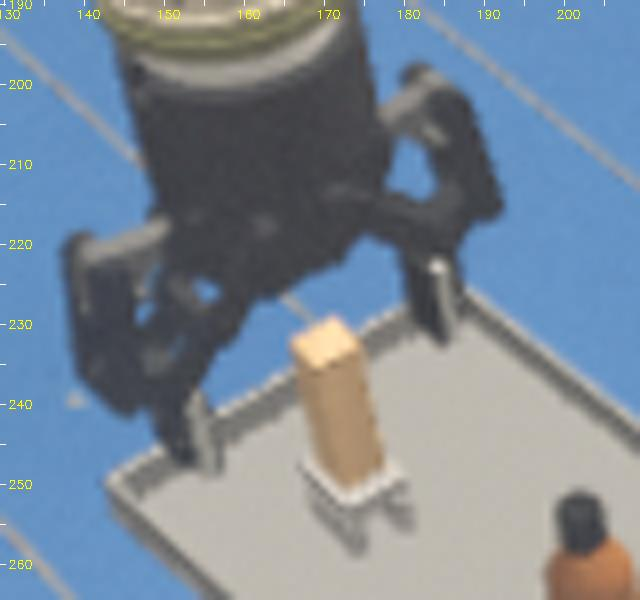

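```bash
python3 - <<'E'
from h import *
from rig import readout
o=readout.get_obs();print(o["eef_pos"])
plan([.4285,-.251,.052],down(-1.565),o)
E
```

```text
[ 0.42752476 -0.25484467  0.05464258]
turn [-0.0016 -0.0016  0.0001] shift [-0.0038 -0.001   0.0026] rows>= 1
```

Emit:
step_arm:
  moves: "0 0 0 -0.0038 -0.001 0.002 0; 0 0 0 -0.0038 -0.001 0.002 0; 0 0 0 -0.0038 -0.001 0.002 0"

```text
time_s: 1.92
eef_pos: [0.4281, -0.25, 0.0514]
tool_rot: [-0.0, 0.709, -0.705, 0.001]
contact_force: [0.0, -0.2, -0.2]
opening: 1.003
```

Emit:
step_arm:
  moves: "0 0 0 0 0 0 0.3; 0 0 0 0 0 0 0.6;0 0 0 0 0 0 1;0 0 0 0 0 0 1;0 0 0 0 0 0 1;0 0 0 0 0 0 1;0 0 0 0 0 0 1;0 0 0 0 0 0 1"

```text
time_s: 2.58
eef_pos: [0.4279, -0.2501, 0.0508]
tool_rot: [0.0, 0.709, -0.705, 0.0]
contact_force: [-0.9, -0.0, 0.3]
opening: 0.2
```

```bash
python3 snap.py 3 scene; python3 - <<'E'
from h import *
from rig import readout
o=readout.get_obs();print(o)
s=cv2.imread("pics/scene3.png")
zoom(s,130,190,80,75,8,"pics/c3.png",5)
E
```

```text
{'time_s': 2.6333, 'joint_pos': array([-7.65794158e-01,  4.77873875e-01,  1.78963220e+00, -6.36999621e-05,
        8.73831032e-01,  7.98744102e-01]), 'qd': array([ 4.75454414e-04, -5.11370752e-04,  2.50872774e-04,  1.05829293e-03,
       -3.78222758e-06, -1.00058695e-03]), 'joint_efforts': array([ 7.01857964e-02, -4.15445030e+01, -1.88820988e+01,  3.88943218e-02,
        8.56912485e-02,  1.17361717e-03]), 'eef_pos': array([ 0.42786193, -0.25008278,  0.05074593]), 'tool_rot': array([ 2.23166862e-05,  7.09330279e-01, -7.04876257e-01,  1.28158874e-04]), 'contact_force': array([0.54073956, 0.49997316, 1.09997054]), 'ft_torque': array([-0.0793424 , -0.01452621,  0.04695053]), 'opening': 0.20108208451656923}
```

View pics/c3.png

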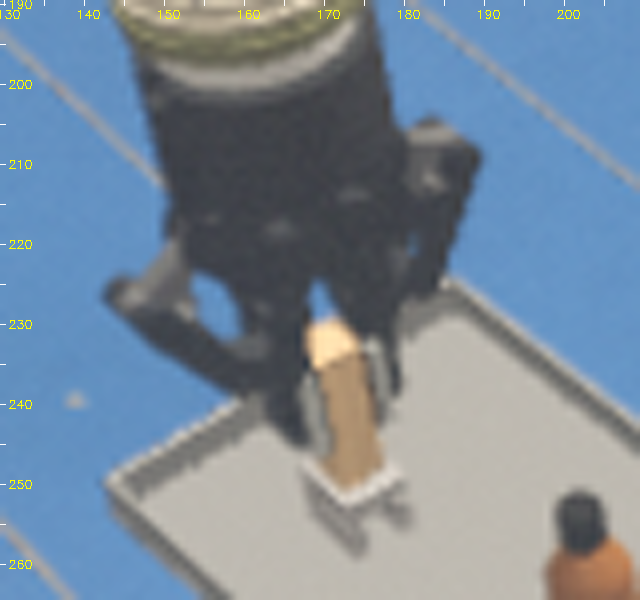

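```bash
python3 - <<'E'
from h import *
plan([.5056,.0466,.19],down(-1.491))
E
```

```text
turn [-0.0001 -0.0001 -0.0468] shift [-0.2962 -0.0796 -0.1393] rows>= 9
```

Emit:
step_arm:
  moves: "0 0 0 0 0 -0.04 1;0 0 0 0 0 -0.08 1;0 0 0 0 0 -0.12 1;0 0 -0.047 -0.1 -0.03 -0.139 1;0 0 -0.047 -0.2962 -0.0796 -0.139 1;0 0 -0.047 -0.2962 -0.0796 -0.139 1;0 0 -0.047 -0.2962 -0.0796 -0.139 1;0 0 -0.047 -0.2962 -0.0796 -0.139 1;0 0 -0.047 -0.2962 -0.0796 -0.139 1;0 0 -0.047 -0.2962 -0.0796 -0.139 1"

```text
time_s: 3.47
eef_pos: [0.5014, 0.0334, 0.189]
tool_rot: [0.0, 0.735, -0.678, -0.0]
contact_force: [1.1, -0.6, -0.8]
opening: 0.201
```

Emit:
step_arm:
  moves: "0 0 0 0 0 0 1;0 0 0 0 0 0 1;0 0 0 0 0 0 1"

```text
time_s: 3.72
eef_pos: [0.5013, 0.0311, 0.1887]
tool_rot: [0.0, 0.735, -0.678, -0.0]
contact_force: [-1.0, 0.3, -1.3]
opening: 0.202
```

```bash
python3 snap.py 4 scene top; python3 - <<'E'
from h import *
from rig import readout
o=readout.get_obs();print(o["eef_pos"],o["tool_rot"],o["opening"],o["contact_force"])
plan([.5056,.0466,.1503],down(-1.491),o)
s=cv2.imread("pics/scene4.png");t=cv2.imread("pics/top4.png")
a=zoom(s,245,135,50,75,8,"pics/x.png",5);b=zoom(t,240,190,60,70,6,"pics/x.png",5)
o=np.zeros((600,760,3),np.uint8);o[:600,:400]=a;o[:420,400:]=b;cv2.imwrite("pics/c4.png",o)
E
```

```text
[0.50134861 0.03017409 0.18881823] [ 1.99184044e-04  7.34315155e-01 -6.78808652e-01 -1.68418819e-04] 0.20002356287418097 [-0.23088029 -0.19981974 -0.83072908]
turn [ 0.0003 -0.     -0.0008] shift [-0.016  -0.0055  0.0385] rows>= 2
```

View pics/c4.png

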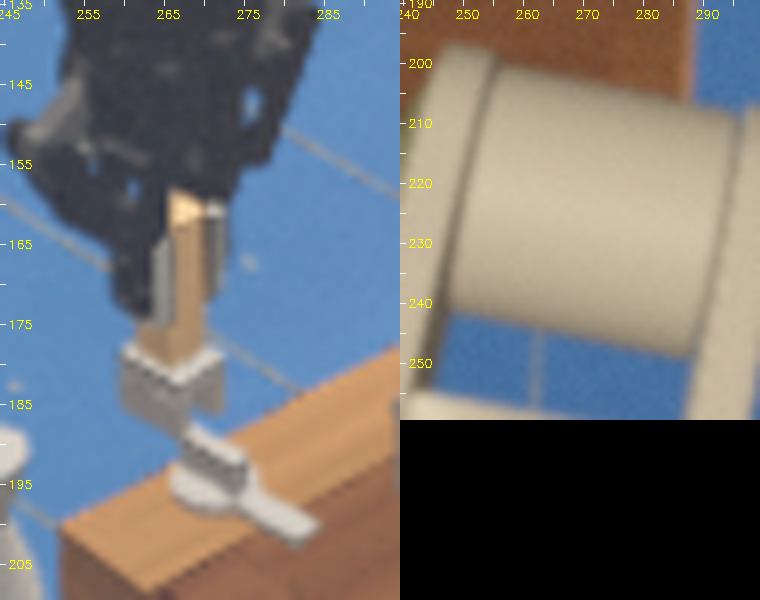

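Emit:
step_arm:
  moves: "0 0 0 -0.016 -0.0055 0.008 1;0 0 0 -0.016 -0.0055 0.008 1;0 0 0 -0.016 -0.0055 0.008 1;0 0 0 -0.016 -0.0055 0.008 1"

```text
time_s: 4.15
eef_pos: [0.5057, 0.0466, 0.1811]
tool_rot: [0.0, 0.735, -0.679, 0.0]
contact_force: [-0.2, 0.0, -1.4]
opening: 0.202
```

```bash
python3 snap.py 5 scene; cat > ov.py <<'E'
from h import *
import sys
from rig import readout
o=readout.get_obs();p=o["eef_pos"];M=qmat(o["tool_rot"]);psi=np.arctan2(M[1,0],M[0,0]);print(p,"keyyaw",psi+np.pi/2,o["contact_force"],o["opening"],o["time_s"])
dx=float(sys.argv[2]);off=(float(sys.argv[3]),float(sys.argv[4]))
s=cv2.imread(f"pics/scene{sys.argv[1]}.png")
x0,y0,k=250,150,11
c=zoom(s,x0,y0,45,54,k,"pics/x.png",5); c0=c.copy()
kx=p+np.array([np.cos(psi+np.pi/2),np.sin(psi+np.pi/2),0])*dx; zc=p[2]-.0033; y=psi+np.pi/2
draw(c,"scene",box(kx[0],kx[1],y,.03,.024,zc-.027,zc-.017),x0,y0,k,(0,0,255),off)
draw(c,"scene",box(kx[0],kx[1],y,.018,.018,zc-.017,zc+.043),x0,y0,k,(0,255,0),off)
for q in((.0506-.0006,.0466,.078,),):
  sp=[.5056,.0466,.078] if len(sys.argv)<6 else [float(v) for v in sys.argv[5:8]]
draw(c,"scene",box(*sp,.028,.008,.104,.120),x0,y0,k,(255,0,255),off)
cv2.imwrite("pics/ov.png",np.hstack([c0,c])[:600,:]) if False else cv2.imwrite("pics/ov.png",cv2.resize(np.hstack([c0,c]),None,fx=.8,fy=.8))
E
python3 ov.py 5 0 0 0
```

```text
[0.50576201 0.04669011 0.18127094] keyyaw 0.07906656014238034 [ 0.7743226   0.17598484 -1.75814787] 0.19817688988952692 4.2
```

View pics/ov.png

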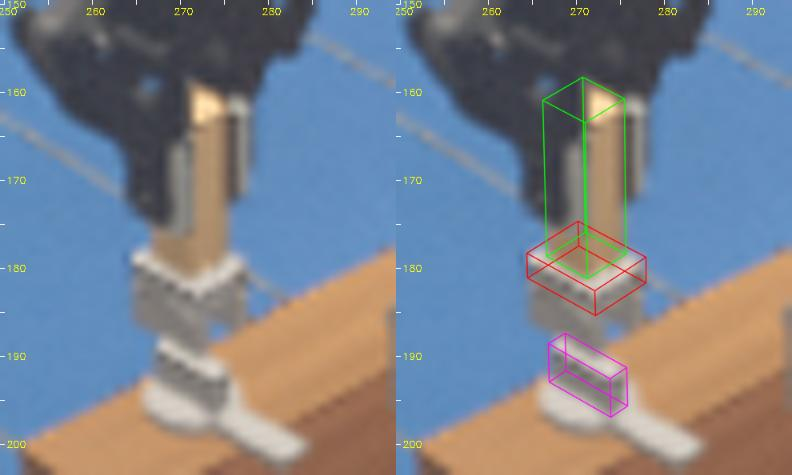

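Emit:
step_arm:
  moves: "0 0 0 0 0 0.01 1;0 0 0 0 0 0.016 1;0 0 0 0 0 0.019 1;0 0 0 0 0 0.021 1;0 0 0 0 0 0.021 1;0 0 0 0 0 0.021 1"

```text
time_s: 4.7
eef_pos: [0.5058, 0.0476, 0.16]
tool_rot: [-0.0, 0.735, -0.678, 0.0]
contact_force: [-0.3, -0.0, -1.4]
opening: 0.201
```

```bash
python3 snap.py 6 scene;python3 ov.py 6 0 0 0
```

```text
[0.50587682 0.04763398 0.1601632 ] keyyaw 0.0802781687917633 [-0.60129985  0.10684943 -1.49062278] 0.19963927007976154 4.75
```

View pics/ov.png

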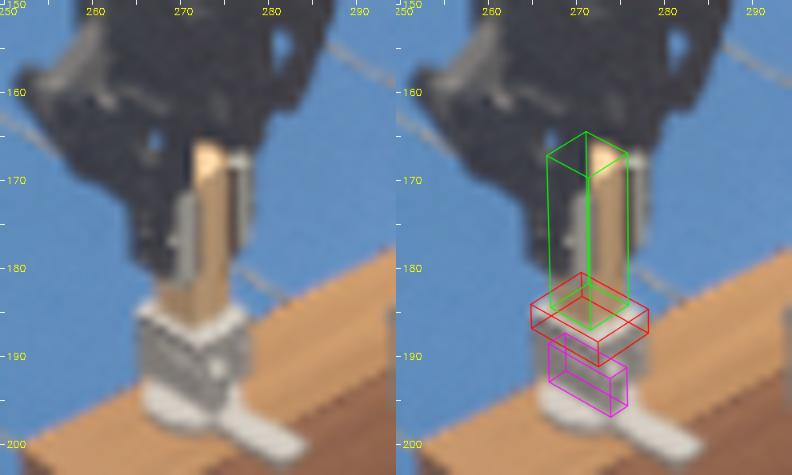

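Emit:
step_arm:
  moves: "0 0 0 0 0 0.004 1;0 0 0 0 0 0.007 1;0 0 0 0 0 0.0085 1;0 0 0 0 0 0.0085 1;0 0 0 0 0 0.0085 1"

```text
time_s: 5.17
eef_pos: [0.5057, 0.0476, 0.1514]
tool_rot: [0.0, 0.735, -0.678, -0.0]
contact_force: [0.9, 0.3, -1.1]
opening: 0.205
```

```bash
python3 snap.py 7 scene;python3 ov.py 7 0 0 0
```

```text
[0.50578714 0.04764337 0.15154166] keyyaw 0.08014898160893469 [ 0.27418094 -0.25715544 -0.71582794] 0.20329405695633218 5.2167
```

View pics/ov.png

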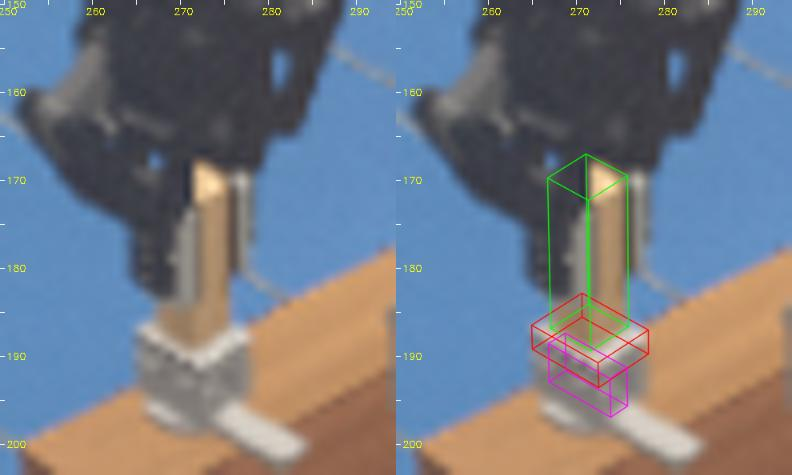

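Emit:
step_arm:
  moves: "0 0 -0.06 0 0 0 1;0 0 -0.12 0 0 0 1;0 0 -0.18 0 0 0 1;0 0 -0.24 0 0 0 1;0 0 -0.30 0 0 0 1;0 0 -0.36 0 0 0 1;0 0 -0.42 0 0 0 1;0 0 -0.42 0 0 0 1;0 0 -0.42 0 0 0 1"

```text
time_s: 5.97
eef_pos: [0.5056, 0.0481, 0.1515]
tool_rot: [-0.0, 0.914, -0.405, -0.0]
contact_force: [-0.7, 5.0, -0.9]
opening: 0.203
```

```bash
python3 snap.py 8 scene;python3 ov.py 8 0 0 0;python3 -c "
from rig import readout
print(readout.get_obs()['ft_torque'])"
```

```text
[0.5056096  0.04803517 0.15151455] keyyaw 0.736942170951941 [-0.80419444  3.97906703 -0.52211703] 0.20523725087105218 6.0167
[ 0.92057941  0.26134301 -0.12416824]
```

View pics/ov.png

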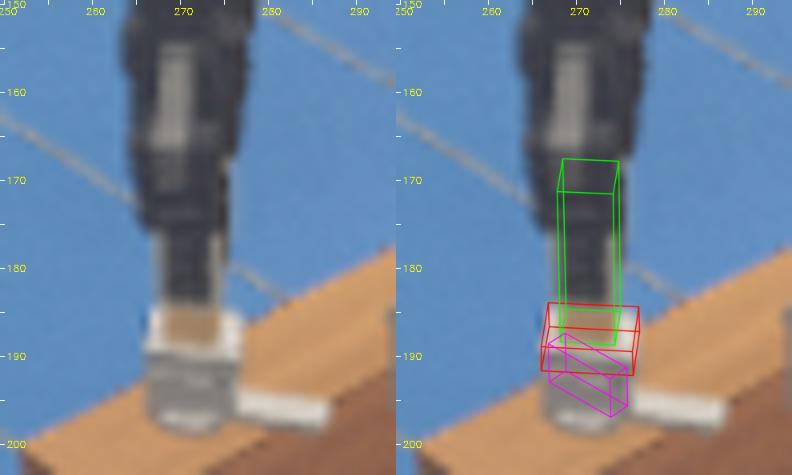

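Emit:
step_arm:
  moves: "0 0 -0.06 0 0 0 1;0 0 -0.12 0 0 0 1;0 0 -0.18 0 0 0 1;0 0 -0.24 0 0 0 1;0 0 -0.30 0 0 0 1;0 0 -0.36 0 0 0 1;0 0 -0.40 0 0 0 1;0 0 -0.42 0 0 0 1;0 0 -0.42 0 0 0 1"

```text
time_s: 6.77
eef_pos: [0.505, 0.0477, 0.1511]
tool_rot: [0.0, 0.996, -0.086, -0.001]
contact_force: [-4.4, 1.7, -1.7]
opening: 0.2
```

```bash
python3 snap.py 9 scene;python3 ov.py 9 0 0 0;python3 -c "
from rig import readout
print(readout.get_obs()['ft_torque'])"
```

```text
[0.50505354 0.04769946 0.15111194] keyyaw 1.397206016350046 [-4.03487442  3.22355981 -2.2663254 ] 0.20255327920991192 6.8167
[ 0.51409706  0.83690344 -0.06442241]
```

View pics/ov.png

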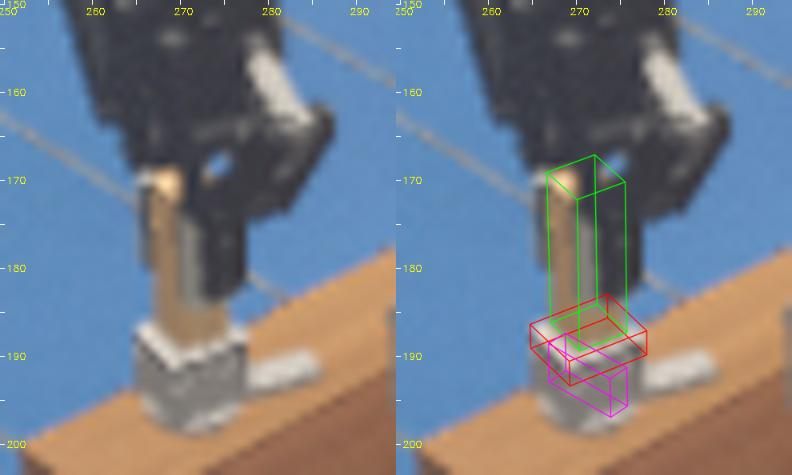

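Emit:
step_arm:
  moves: "0 0 -0.02 0 0 0 1;0 0 -0.04 0 0 0 1;0 0 -0.055 0 0 0 1;0 0 -0.055 0 0 0 1"

```text
time_s: 7.15
eef_pos: [0.5048, 0.0479, 0.1511]
tool_rot: [-0.0, 0.999, -0.043, -0.001]
contact_force: [-4.9, 3.6, -0.3]
opening: 0.202
```

```bash
python3 snap.py 10 scene;python3 ov.py 10 0 0 0;python3 - <<'E'
from h import *
from rig import readout
print(readout.get_obs()['ft_torque'])
s=cv2.imread("pics/scene10.png");c=zoom(s,260,175,36,30,20,"pics/z5.png")
for th,col in((1.1,(0,0,255)),(1.25,(0,255,255)),(1.35,(0,255,0))):
    P=place([.5056,.0466,th-.0248],[[.045,.006,.102],[.045,-.006,.102],[.016,-.006,.102],[.016,.006,.102]]); q=((proj("scene",P)+[.4,.4]-[260,175]+.5)*20-.5).round().astype(int)
    cv2.polylines(c,[q.reshape(-1,1,2)],True,col,1)
cv2.imwrite("pics/z5.png",c)
E
```

```text
[0.50481383 0.04784258 0.15108209] keyyaw 1.483586566907114 [-5.55914611  3.5166609  -0.25108185] 0.20066815945914074 7.2
[ 0.71169123  1.17044533 -0.10440981]
```

View pics/z5.png

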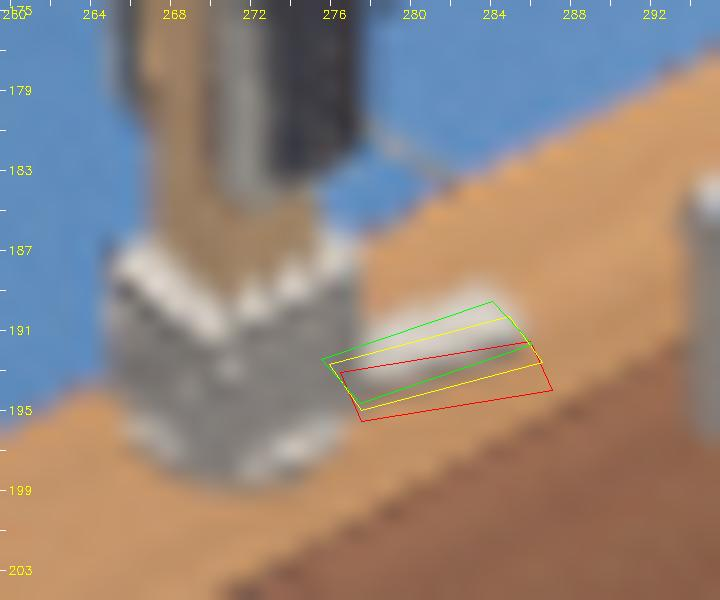

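Emit:
step_arm:
  moves: "0 0 -0.02 0 0 0 1;0 0 -0.04 0 0 0 1;0 0 -0.04 0 0 0 1"

```text
time_s: 7.45
eef_pos: [0.5047, 0.048, 0.1511]
tool_rot: [-0.001, 1.0, -0.012, -0.002]
contact_force: [-6.6, 3.4, -0.9]
opening: 0.206
```

```bash
python3 snap.py 11 scene;python3 ov.py 11 0 0 0;python3 - <<'E'
from h import *
from rig import readout
print(readout.get_obs()['ft_torque'])
s=cv2.imread("pics/scene11.png");c=zoom(s,260,175,36,30,20,"pics/z5.png")
for th,col in((1.25,(0,0,255)),(1.35,(0,255,0))):
    P=place([.5056,.0466,th-.0248],[[.045,.006,.104],[.045,-.006,.104],[.016,-.006,.104],[.016,.006,.104]]); q=((proj("scene",P)+[.4,.4]-[260,175]+.5)*20-.5).round().astype(int)
    cv2.polylines(c,[q.reshape(-1,1,2)],True,col,1)
cv2.imwrite("pics/z5.png",c)
E
```

```text
[0.50475773 0.04794404 0.15111041] keyyaw 1.5451517652869067 [-5.56994757  3.91759829 -1.80721325] 0.2037840770442859 7.5
[ 0.83638134  1.24104913 -0.62273478]
```

View pics/z5.png

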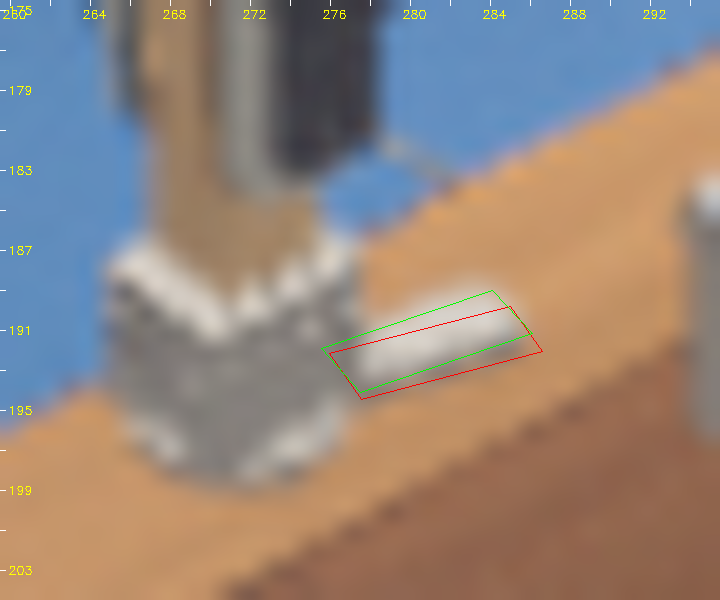

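Emit:
step_arm:
  moves: "0 0 0.03 0 0 0 1;0 0 0.06 0 0 0 1;0 0 0.09 0 0 0 1;0 0 0.12 0 0 0 1;0 0 0.12 0 0 0 1;0 0 0.12 0 0 0 1"

```text
time_s: 8.0
eef_pos: [0.5059, 0.0473, 0.1516]
tool_rot: [0.0, 0.994, -0.105, 0.0]
contact_force: [-2.1, -0.2, -1.2]
opening: 0.203
```

```bash
python3 - <<'E'
from rig import readout
o=readout.get_obs();print(o["eef_pos"],o['ft_torque'],o["contact_force"],o["opening"])
E
```

```text
[0.5059024  0.0472917  0.15155954] [-0.11422855  0.3031866   0.00280593] [-2.05596427 -0.22845693 -1.22027178] 0.20264106683453798
```

Emit:
step_arm:
  moves: "0 0 0 0 0 -0.008 1;0 0 0 0 0 -0.02 1;0 0 0 0 0 -0.04 1;0 0 0 0 0 -0.05 1;0 0 0 0 0 -0.05 1;0 0 0 0 0 -0.05 1"

```text
time_s: 8.5
eef_pos: [0.506, 0.0475, 0.2017]
tool_rot: [0.0, 0.994, -0.105, 0.001]
contact_force: [0.0, -0.2, -1.5]
opening: 0.205
```

```bash
python3 snap.py 12 scene; python3 - <<'E'
from h import *
from rig import readout
o=readout.get_obs();print(o["eef_pos"],o['ft_torque'],o["contact_force"],o["opening"],o["time_s"])
s=cv2.imread("pics/scene12.png");c=zoom(s,245,130,55,75,8,"pics/z6.png",5)
plan([.428,-.25,.20],down(-1.565),o)
E
```

```text
[0.50558907 0.04760122 0.20098623] [-0.05452899  0.03382876  0.00609432] [ 0.81513927  0.46423359 -1.76475626] 0.20123933957298246 8.55
turn [2.000e-04 2.000e-04 8.624e-01] shift [-0.0137  0.3072  0.001 ] rows>= 11
```

View pics/z6.png

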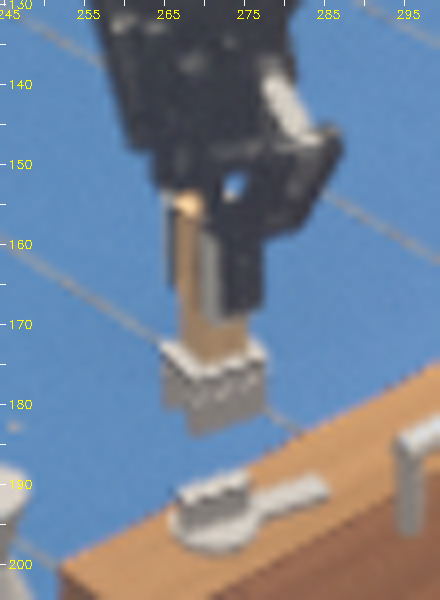

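Emit:
step_arm:
  moves: "0 0 0.8624 -0.0137 0.3072 0 1;0 0 0.8624 -0.0137 0.3072 0 1;0 0 0.8624 -0.0137 0.3072 0 1;0 0 0.8624 -0.0137 0.3072 0 1;0 0 0.8624 -0.0137 0.3072 0 1;0 0 0.8624 -0.0137 0.3072 0 1;0 0 0.8624 -0.0137 0.3072 0 1;0 0 0.8624 -0.0137 0.3072 0 1;0 0 0.8624 -0.0137 0.3072 0 1;0 0 0.8624 -0.0137 0.3072 0 1"

```text
time_s: 9.38
eef_pos: [0.4274, -0.2509, 0.2002]
tool_rot: [-0.0, 0.742, -0.67, -0.001]
contact_force: [0.6, 0.5, -0.3]
opening: 0.201
```

Emit:
step_arm:
  moves: "0 0 0 0 0 0 1;0 0 0 0 0 0 1"

```text
time_s: 9.55
eef_pos: [0.428, -0.2497, 0.2007]
tool_rot: [0.0, 0.746, -0.666, -0.001]
contact_force: [0.6, 0.6, -1.1]
opening: 0.205
```

```bash
python3 - <<'E'
from h import *
from rig import readout
o=readout.get_obs();print(o["eef_pos"],o["contact_force"],o["opening"],o["time_s"])
plan([.428,-.25,.0525],down(-1.565),o)
E
```

```text
[ 0.42795934 -0.24973355  0.20073992] [ 0.5625608   0.58012975 -1.13864722] 0.2047266203182001 9.55
turn [0.0006 0.0006 0.069 ] shift [ 4.000e-04 -1.000e-04  1.482e-01] rows>= 4
```

Emit:
step_arm:
  moves: "0 0 0.069 0 0 0.04 1;0 0 0.069 0 0 0.08 1;0 0 0.069 0 0 0.115 1;0 0 0.069 0 0 0.135 1;0 0 0.069 0 0 0.143 1;0 0 0.069 0 0 0.146 1;0 0 0.069 0 0 0.148 1;0 0 0.069 0 0 0.149 1;0 0 0.069 0 0 0.149 1"

```text
time_s: 10.3
eef_pos: [0.4287, -0.2504, 0.0536]
tool_rot: [-0.0, 0.708, -0.706, 0.001]
contact_force: [-0.3, 0.8, -0.3]
opening: 0.207
```

Emit:
step_arm:
  moves: "0 0 0 0 0 0.001 1;0 0 0 0 0 0.002 1;0 0 0 0 0 0.002 1"

```text
time_s: 10.55
eef_pos: [0.4283, -0.25, 0.0508]
tool_rot: [-0.0, 0.708, -0.706, 0.0]
contact_force: [1.5, -0.2, -0.5]
opening: 0.207
```

```bash
python3 - <<'E'
from h import *
from rig import readout
o=readout.get_obs();print(o["eef_pos"],o["contact_force"],o["opening"],o["time_s"])
E
```

```text
[ 0.42828999 -0.25003595  0.05077413] [ 1.52618229 -0.17062109 -0.49591193] 0.20707677384563636 10.55
```

Emit:
step_arm:
  moves: "0 0 0 0 0 0 0.8;0 0 0 0 0 0 0.5;0 0 0 0 0 0 0;0 0 0 0 0 0 0;0 0 0 0 0 0 0;0 0 0 0 0 0 0;0 0 0 0 0 0 0;0 0 0 0 0 0 0"

```text
time_s: 11.22
eef_pos: [0.4282, -0.2499, 0.0505]
tool_rot: [0.0, 0.708, -0.706, -0.0]
contact_force: [0.4, -0.5, 0.5]
opening: 1.004
```

Emit:
step_arm:
  moves: "0 0 0 0 0 -0.02 0;0 0 0 0 0 -0.06 0;0 0 0 0 0 -0.1 0;0 0 0 0 0 -0.14 0;0 0 0 0 0 -0.16 0;0 0 0 0 0 -0.16 0"

```text
time_s: 11.72
eef_pos: [0.4295, -0.2511, 0.2152]
tool_rot: [-0.0, 0.708, -0.706, 0.004]
contact_force: [-0.3, 0.1, 1.2]
opening: 0.998
```

```bash
python3 snap.py 13 scene; python3 - <<'E'
from h import *
from rig import readout
o=readout.get_obs();print(o["eef_pos"],o["contact_force"],o["opening"],o["time_s"])
E
```

```text
[ 0.42874121 -0.25042338  0.21236182] [ 0.80368722  0.74451712 -0.80652215] 0.9970157201088362 11.7667
```

View pics/scene13.png

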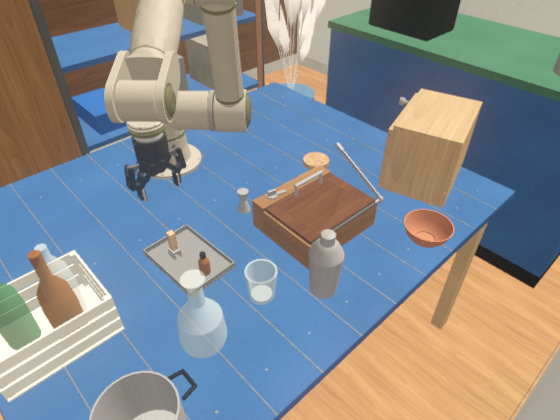

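```bash
python3 - <<'E'
from h import *
plan([.553,.150,.20],down(-.025))
E
```

```text
turn [-1.000e-04 -3.000e-03 -9.828e-01] shift [-0.4002 -0.125   0.0115] rows>= 13
```

Emit:
step_arm:
  moves: "0 -0.003 -0.98 -0.4 -0.125 0 0;0 -0.003 -0.98 -0.4 -0.125 0 0;0 -0.003 -0.98 -0.4 -0.125 0 0;0 -0.003 -0.98 -0.4 -0.125 0 0;0 -0.003 -0.98 -0.4 -0.125 0 0;0 -0.003 -0.98 -0.4 -0.125 0 0;0 -0.003 -0.98 -0.4 -0.125 0 0;0 -0.003 -0.98 -0.4 -0.125 0 0;0 -0.003 -0.98 -0.4 -0.125 0 0;0 -0.003 -0.98 -0.4 -0.125 0 0"

```text
time_s: 12.6
eef_pos: [0.5513, 0.1502, 0.2087]
tool_rot: [-0.001, 0.988, -0.156, -0.003]
contact_force: [0.4, -1.7, -0.0]
opening: 0.997
```

Emit:
step_arm:
  moves: "0 0 0 0 0 0 0;0 0 0 0 0 0 0"

```text
time_s: 12.77
eef_pos: [0.5511, 0.1496, 0.2084]
tool_rot: [-0.001, 0.988, -0.157, -0.003]
contact_force: [0.1, -0.9, -0.8]
opening: 0.999
```

```bash
python3 - <<'E'
from h import *
from rig import readout
o=readout.get_obs();print(o["eef_pos"],o["joint_pos"],o["time_s"])
plan([.553,.150,.17],down(-.025),o)
E
```

```text
[0.55109527 0.14959194 0.2083984 ] [0.05862855 0.43415318 1.38573039 0.00300111 1.32689702 0.37394223] 12.7667
turn [-0.0011  0.0036 -0.1853] shift [ 0.0019 -0.0009  0.0384] rows>= 3
```

Emit:
step_arm:
  moves: "-0.001 0.0036 -0.1853 0.002 -0.001 0.01 0;-0.001 0.0036 -0.1853 0.002 -0.001 0.03 0;-0.001 0.0036 -0.1853 0.002 -0.001 0.0384 0;-0.001 0.0036 -0.1853 0.002 -0.001 0.0384 0;-0.001 0.0036 -0.1853 0.002 -0.001 0.0384 0"

```text
time_s: 13.18
eef_pos: [0.5535, 0.1473, 0.1715]
tool_rot: [-0.0, 1.0, -0.016, 0.001]
contact_force: [0.8, -0.6, -0.5]
opening: 1.006
```

```bash
python3 snap.py 14 scene top; python3 - <<'E'
from h import *
from rig import readout
o=readout.get_obs();print(o["eef_pos"],o["time_s"])
plan([.553,.150,.116],down(-.025),o)
s=cv2.imread("pics/scene14.png");zoom(s,240,90,110,100,7,"pics/z7.png",10)
E
```

```text
[0.55406345 0.14777546 0.17269093] 13.2833
turn [-0.0003 -0.0025 -0.0035] shift [-0.0014 -0.0022  0.0567] rows>= 2
```

View pics/z7.png

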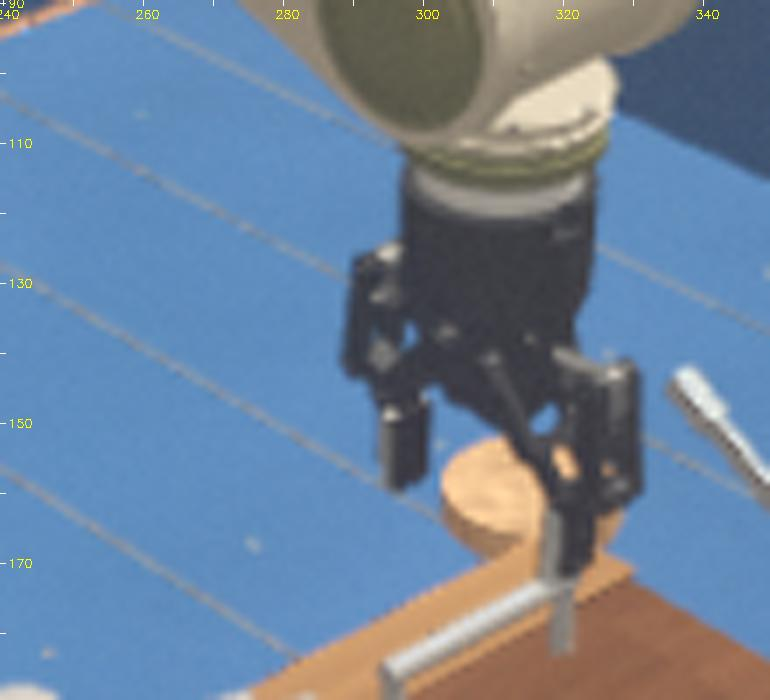

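Emit:
step_arm:
  moves: "0 -0.0025 -0.0035 -0.001 -0.002 0.02 0;0 -0.0025 -0.0035 -0.001 -0.002 0.04 0;0 -0.0025 -0.0035 -0.001 -0.002 0.055 0;0 -0.0025 -0.0035 -0.001 -0.002 0.055 0;0 -0.0025 -0.0035 -0.001 -0.002 0.055 0"

```text
time_s: 13.7
eef_pos: [0.5532, 0.1503, 0.1176]
tool_rot: [-0.0, 1.0, -0.012, -0.0]
contact_force: [-0.2, -0.2, 0.3]
opening: 1.004
```

```bash
python3 snap.py 15 scene top; python3 - <<'E'
from h import *
from rig import readout
o=readout.get_obs();print(o["eef_pos"],o["time_s"])
plan([.553,.150,.116],down(-.025),o)
s=cv2.imread("pics/scene15.png");zoom(s,250,100,100,100,6,"pics/z7.png",10)
E
```

```text
[0.55378764 0.15043985 0.11863941] 13.8
turn [-0.0004 -0.0011  0.0013] shift [-0.0008  0.0005  0.0026] rows>= 1
```

View pics/z7.png

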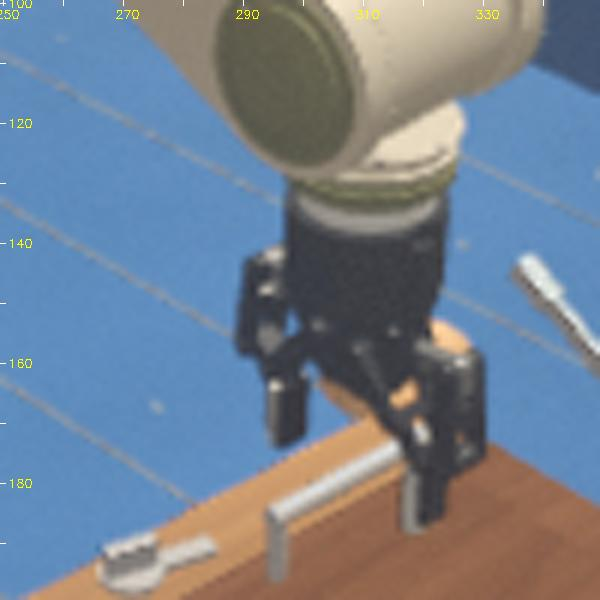

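Emit:
step_arm:
  moves: "0 -0.001 0.001 -0.001 0 0.0025 0;0 -0.001 0.001 -0.001 0 0.0025 0.5;0 -0.001 0.001 -0.001 0 0.0025 1;0 -0.001 0.001 -0.001 0 0.0025 1;0 -0.001 0.001 -0.001 0 0.0025 1;0 -0.001 0.001 -0.001 0 0.0025 1;0 -0.001 0.001 -0.001 0 0.0025 1;0 -0.001 0.001 -0.001 0 0.0025 1;0 -0.001 0.001 -0.001 0 0.0025 1;0 -0.001 0.001 -0.001 0 0.0025 1"

```text
time_s: 14.63
eef_pos: [0.5519, 0.1505, 0.1147]
tool_rot: [-0.0, 1.0, -0.012, -0.001]
contact_force: [-3.5, -1.2, 2.8]
opening: 0.119
```

```bash
python3 snap.py 16 scene top; python3 - <<'E'
from h import *
from rig import readout
o=readout.get_obs();print(o["eef_pos"],o["time_s"],o["opening"],o["contact_force"],o["ft_torque"])
s=cv2.imread("pics/scene16.png");zoom(s,250,100,100,100,6,"pics/z7.png",10)
E
```

```text
[0.55189509 0.15053337 0.11469428] 14.7333 0.11563382041260203 [-3.40011959 -0.40292604  3.70905082] [-0.0593864   0.43835392 -0.03254741]
```

View pics/z7.png

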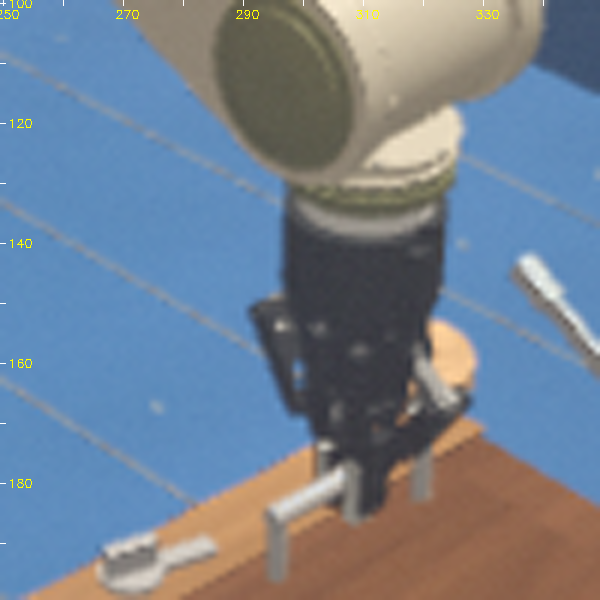

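```bash
cat > arc.py <<'E'
import numpy as np,sys
a,b,n=map(float,sys.argv[1:4])
f=lambda t:np.array([-.165*np.cos(t)+.031*np.sin(t),.165*np.sin(t)+.031*np.cos(t)])
r=[]
for t in np.linspace(a,b,int(n)+1)[1:]:
    d=f(t)-f(a); # cab x,z ; tool axes at angle a: x=(cos a,-sin a), z=-(sin a,cos a)
    sx=d@[np.cos(a),-np.sin(a)]; sz=-d@[np.sin(a),np.cos(a)]
    r.append(f"0 {-(t-a)/(np.pi/2):.4f} 0 {sx:.4f} 0 {sz:.4f} 1")
print(";".join(r))
E
python3 arc.py 0 .3 8; python3 arc.py .3 .54 7
```

```text
0 -0.0239 0 0.0013 0 -0.0062 1;0 -0.0477 0 0.0028 0 -0.0123 1;0 -0.0716 0 0.0045 0 -0.0183 1;0 -0.0955 0 0.0065 0 -0.0243 1;0 -0.1194 0 0.0087 0 -0.0302 1;0 -0.1432 0 0.0111 0 -0.0360 1;0 -0.1671 0 0.0137 0 -0.0418 1;0 -0.1910 0 0.0165 0 -0.0474 1
0 -0.0218 0 0.0012 0 -0.0056 1;0 -0.0437 0 0.0025 0 -0.0112 1;0 -0.0655 0 0.0041 0 -0.0168 1;0 -0.0873 0 0.0058 0 -0.0223 1;0 -0.1091 0 0.0077 0 -0.0277 1;0 -0.1310 0 0.0098 0 -0.0331 1;0 -0.1528 0 0.0121 0 -0.0383 1
```

Emit:
step_arm:
  moves: "0 -0.0239 0 0.0013 0 -0.0062 1;0 -0.0477 0 0.0028 0 -0.0123 1;0 -0.0716 0 0.0045 0 -0.0183 1;0 -0.0955 0 0.0065 0 -0.0243 1;0 -0.1194 0 0.0087 0 -0.0302 1;0 -0.1432 0 0.0111 0 -0.0360 1;0 -0.1671 0 0.0137 0 -0.0418 1;0 -0.191 0 0.0165 0 -0.0474 1;0 -0.191 0 0.0165 0 -0.0474 1;0 -0.191 0 0.0165 0 -0.0474 1"

```text
time_s: 15.57
eef_pos: [0.5672, 0.1501, 0.161]
tool_rot: [-0.002, 0.988, -0.012, -0.154]
contact_force: [-10.0, -0.7, -1.3]
opening: 0.116
```

```bash
python3 snap.py 17 scene top; python3 - <<'E'
from h import *
from rig import readout
o=readout.get_obs();print(o["eef_pos"],o["time_s"],o["opening"],o["contact_force"],o["ft_torque"])
M=qmat(o["tool_rot"]); print("tilt",np.arctan2(-M[2,0],M[0,0]))
E
```

```text
[0.56713037 0.1500927  0.16090691] 15.6667 0.11214012485790328 [-9.30986942 -0.72882181 -2.41499437] [-0.10771284  0.97137271  0.007437  ]
tilt 0.3081210748032449
```

View pics/scene17.png

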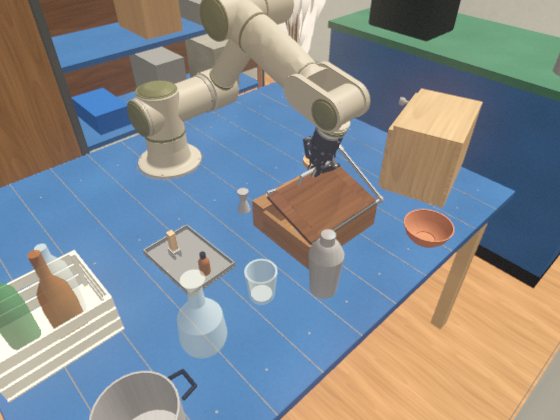

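```bash
python3 - <<'E'
from h import *
s=cv2.imread("pics/scene0.png");t=cv2.imread("pics/top0.png")
cab=[.6030,.1290,-.0248]
a=zoom(s,330,135,60,72,8,"pics/x.png",5);b=zoom(t,170,148,34,75,8,"pics/x.png",5)
def G(L,th,h=0): return place(cab,[[.115-L*np.cos(th)+h*np.sin(th),.154,.085+L*np.sin(th)+h*np.cos(th)]])
for th,col in((.48,(0,0,255)),(.54,(0,255,0)),(.60,(255,0,255))):
    for im,n,x0,y0,off in((a,"scene",330,135,(.5,.4)),(b,"top",170,148,(.1,.35))):
        q=[(((proj(n,G(L,th))[0]+off-[x0,y0]+.5)*8-.5).round().astype(int)) for L in(0,.213)]
        cv2.line(im,tuple(map(int,q[0])),tuple(map(int,q[1])),col,1,cv2.LINE_AA)
o=np.zeros((600,760,3),np.uint8);o[:576,:480]=a;o[:600,480:752]=b
cv2.imwrite("pics/g.png",o)
E
```

```text
(no output)
```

View pics/g.png

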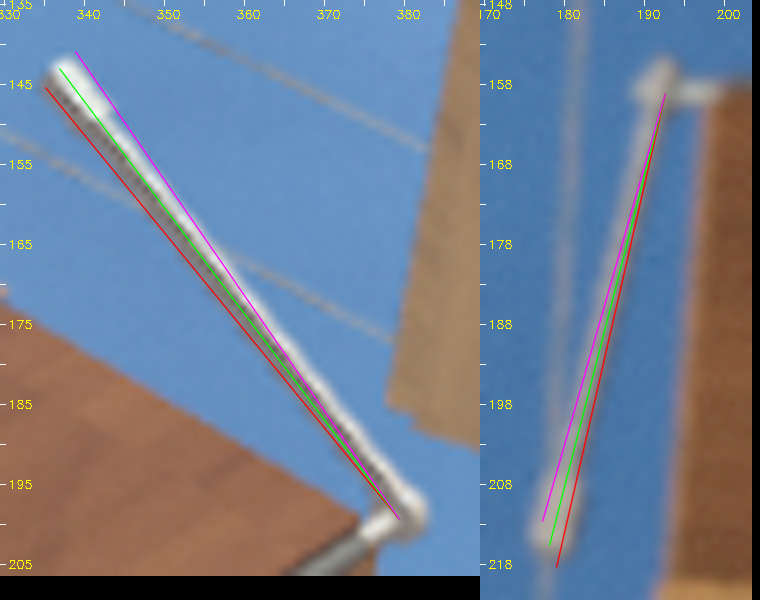

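View pics/top17.png

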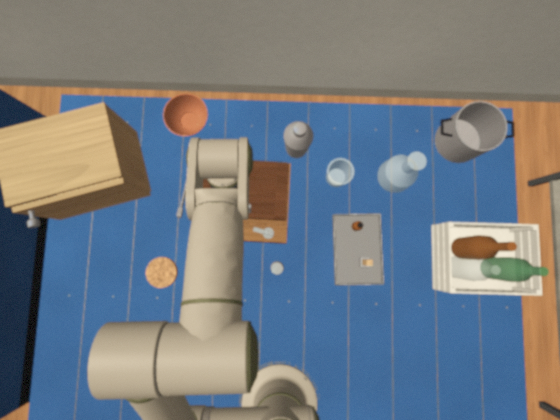

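```bash
python3 - <<'E'
from h import *
cab=[.6030,.1300,-.0248]
def G(L,th): return place(cab,[[.115-L*np.cos(th),.154,.085+L*np.sin(th)]])
for n,(x0,x1,y0,y1) in(("scene",(340,380,150,195)),("top",(178,195,168,205))):
    im=cv2.imread(f"pics/{n}0.png").astype(float)
    sub=im[y0:y1,x0:x1]; blue=sub[:,:,0]-sub[:,:,2]  # B-R
    cs=[];rows=[]
    a0=proj(n,G(.02,.54))[0];a1=proj(n,G(.19,.54))[0]
    for r in range(y0,y1):
        c0=a0[0]+(a1[0]-a0[0])*(r-a0[1])/(a1[1]-a0[1])
        xs=np.arange(int(c0)-5,int(c0)+8); xs=xs[(xs>=0)]
        row=im[r,xs]; d=row[:,0]-row[:,2]; bg=np.median(np.r_[d[:2],d[-2:]]); w=np.clip((bg-d)/max(bg,1)-.25,0,None)
        if bg<60 or w.sum()<1: continue
        cs.append((w*xs).sum()/w.sum());rows.append(r)
    rows=np.array(rows);cs=np.array(cs);ok=np.ones(len(rows),bool)
    for _ in range(4):
        p=np.polyfit(rows[ok],cs[ok],1);e=cs-np.polyval(p,rows);ok=abs(e)<.5
    print(n,"slope",p[0],len(rows),ok.sum(),"col at row",rows[0],np.polyval(p,rows[0]),rows[-1],np.polyval(p,rows[-1]))
    for th in np.arange(.44,.66,.02):
        a,b=proj(n,G(.02,th))[0],proj(n,G(.19,th))[0]; print(round(th,2),round((b[0]-a[0])/(b[1]-a[1]),4), end=" | ")
    print()
E
```

```text
scene slope 0.8051704421983806 45 43 col at row 150 341.4737185032915 194 376.90121796002023
0.44 0.8679 | 0.46 0.8441 | 0.48 0.8209 | 0.5 0.7983 | 0.52 0.7762 | 0.54 0.7546 | 0.56 0.7335 | 0.58 0.7127 | 0.6 0.6924 | 0.62 0.6725 | 0.64 0.6528 | 0.66 0.6335 | 
top slope -0.2737279735158817 37 34 col at row 168 190.14224730632247 204 180.28804025975074
0.44 -0.2148 | 0.46 -0.2227 | 0.48 -0.2308 | 0.5 -0.2393 | 0.52 -0.2481 | 0.54 -0.2572 | 0.56 -0.2667 | 0.58 -0.2767 | 0.6 -0.287 | 0.62 -0.2979 | 0.64 -0.3092 | 0.66 -0.3212 |
```

```bash
python3 - <<'E'
from h import *
s=cv2.imread("pics/scene0.png");t=cv2.imread("pics/top0.png")
a=zoom(s,330,136,20,24,20,"pics/x.png",2);b=zoom(t,170,200,18,24,20,"pics/x.png",2)
cv2.imwrite("pics/g2.png",np.hstack([a,b]))
E
```

```text
(no output)
```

View pics/g2.png

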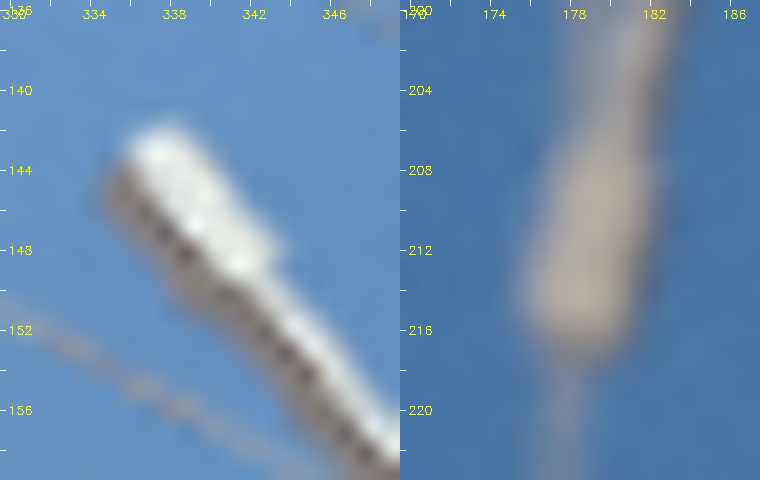

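```bash
python3 - <<'E'
from h import *
def tri(ps,pt,os=(.5,.4),ot=(.1,.35)):
    f=lambda P:np.r_[proj("scene",P)[0]+os-ps,proj("top",P)[0]+ot-pt]
    r=least_squares(f,[.55,.28,.19]);return r.x,f(r.x)
for os,ot in(((.5,.4),(.1,.35)),((0,0),(0,0))):
  P,e=tri((337.0,142.5),(178.4,215.4),os,ot)
  for cab in([.6030,.1290,-.0248],):
    c,s_=np.cos(cab[2]),np.sin(cab[2]);d=P[:2]-cab[:2];q=np.array([c*d[0]+s_*d[1],-s_*d[0]+c*d[1],P[2]])
    v=np.array([q[0]-.115,q[2]-.085]); ang=np.arctan2(v[1],-v[0]);L=np.hypot(*v)
    print(P,e.round(1),"cab",q,"angle",ang,"L",L,"minus 6mm:",ang-np.arcsin(.006/L))
E
```

```text
[0.53974513 0.28338179 0.19739148] [-0.1  0.  -0.  -0. ] cab [-0.0670637   0.15276575  0.19739148] angle 0.55305722041436 L 0.2139603577225269 minus 6mm: 0.5250109658256038
[0.5396508  0.28428565 0.19530066] [-0.5  0.1 -0.3 -0.3] cab [-0.0671804   0.153667    0.19530066] angle 0.5444153557580436 L 0.2129693305067875 minus 6mm: 0.516238556820548
```

```bash
python3 arc.py .3 .52 6
```

```text
0 -0.0233 0 0.0012 0 -0.0060 1;0 -0.0467 0 0.0027 0 -0.0120 1;0 -0.0700 0 0.0044 0 -0.0179 1;0 -0.0934 0 0.0063 0 -0.0238 1;0 -0.1167 0 0.0084 0 -0.0296 1;0 -0.1401 0 0.0107 0 -0.0353 1
```

Emit:
step_arm:
  moves: "0 -0.0233 0 0 0 -0.006 1;0 -0.0467 0 0.0012 0 -0.012 1;0 -0.07 0 0.0029 0 -0.0179 1;0 -0.0934 0 0.0048 0 -0.0238 1;0 -0.1167 0 0.0069 0 -0.0296 1;0 -0.1401 0 0.0092 0 -0.0353 1;0 -0.1401 0 0.0092 0 -0.0353 1;0 -0.1401 0 0.0092 0 -0.0353 1"

```text
time_s: 16.33
eef_pos: [0.5873, 0.1495, 0.1919]
tool_rot: [-0.003, 0.965, -0.011, -0.26]
contact_force: [-8.4, -1.1, -2.1]
opening: 0.118
```

```bash
python3 snap.py 18 scene top; python3 - <<'E'
from h import *
from rig import readout
o=readout.get_obs();print(o["eef_pos"],o["time_s"],o["opening"],o["contact_force"],o["ft_torque"])
M=qmat(o["tool_rot"]); print("tilt",np.arctan2(-M[2,0],M[0,0]))
gp=o["eef_pos"]-.019*M[:,2]; print("bar?",gp)
for hx in(.7165,.718):
    v=np.array([gp[0]-hx+.0,gp[2]-.085]); print(hx,"lid angle",np.arctan2(v[1],-v[0])-np.arctan2(.05,.165),"r",np.hypot(*v),"want",np.hypot(.165,.05))
s=cv2.imread("pics/scene18.png");zoom(s,250,110,140,140,4,"pics/z8.png",10)
E
```

```text
[0.58725313 0.14951272 0.19180516] 16.4333 0.11631114417448882 [-6.86953413 -1.47648069 -3.68646945] [-0.21092936  0.39582084  0.04519979]
tilt 0.526223776814239
bar? [0.59679164 0.1492896  0.20823584]
0.7165 lid angle 0.505682285674319 r 0.17180559260068334 want 0.1724093964956667
0.718 lid angle 0.49945764742784343 r 0.17285409083445732 want 0.1724093964956667
```

View pics/z8.png

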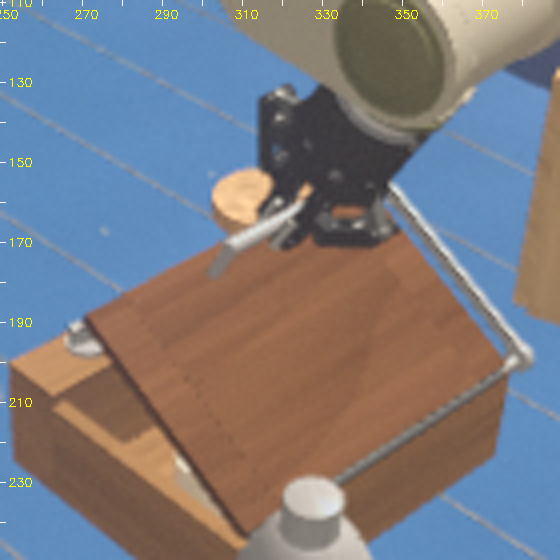

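```bash
python3 - <<'E'
from h import *
s=cv2.imread("pics/scene18.png")
cab=[.6030,.1290,-.0248];off=np.array([.5,.4])
def Ld(u,y,h,th): # u forward dist from hinge, h above hinge plane
    return place(cab,[[.115-u*np.cos(th)+h*np.sin(th),y,.085+u*np.sin(th)+h*np.cos(th)]])[0]
def ln(im,P,Q,x0,y0,k,col):
    q=((proj("scene",[P,Q])+off-[x0,y0]+.5)*k-.5).round().astype(int); cv2.line(im,tuple(map(int,q[0])),tuple(map(int,q[1])),col,1,cv2.LINE_AA)
for x0,y0,w,h,k,f in((262,180,60,70,8,"za"),(330,145,60,70,8,"zb")):
    a=zoom(s,x0,y0,w,h,k,"pics/x.png",5)
    for th,col in((.45,(0,0,255)),(.52,(0,255,0)),(.6,(255,0,255))):
        for y in(-.134,.134):ln(a,Ld(0,y,.012,th),Ld(.183,y,.012,th),x0,y0,k,col)
        ln(a,Ld(.183,-.134,.012,th),Ld(.183,.134,.012,th),x0,y0,k,col)
    cv2.imwrite(f"pics/{f}.png",a)
a=cv2.imread("pics/za.png");b=cv2.imread("pics/zb.png");cv2.imwrite("pics/zab.png",cv2.resize(np.hstack([a,b]),(800,467)))
E
```

```text
(no output)
```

View pics/zab.png

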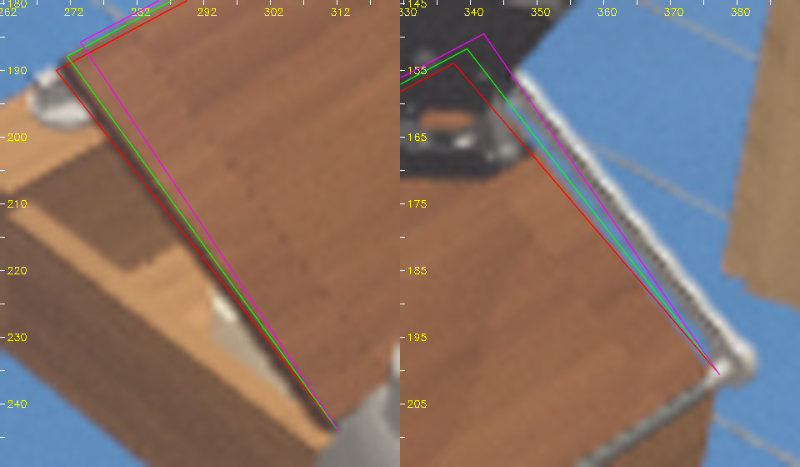

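Emit:
step_arm:
  moves: "0 -0.008 0 0.0005 0 -0.002 1;0 -0.008 0 0.0005 0 -0.002 1;0 -0.008 0 0.0005 0 -0.002 1;0 -0.008 0 0.0005 0 -0.002 1;0 -0.008 0 0.0005 0 -0.002 1;0 -0.008 0 0.0005 0 -0.002 1"

```text
time_s: 16.93
eef_pos: [0.5886, 0.1495, 0.1934]
tool_rot: [-0.003, 0.964, -0.011, -0.266]
contact_force: [-7.7, -1.8, -3.0]
opening: 0.118
```

```bash
python3 snap.py 19 scene top; python3 - <<'E'
from h import *
from rig import readout
o=readout.get_obs();print(o["eef_pos"],o["time_s"],o["opening"],o["contact_force"],o["qd"].round(4))
M=qmat(o["tool_rot"]); gp=o["eef_pos"]-.019*M[:,2]
v=np.array([gp[0]-.717,gp[2]-.085]); print("lid",np.arctan2(v[1],-v[0])-np.arctan2(.05,.165),"tilt",np.arctan2(-M[2,0],M[0,0]))
s=cv2.imread("pics/scene19.png");a=zoom(s,330,145,60,70,8,"pics/x.png",5);b=zoom(s,150,215,40,70,8,"pics/x.png",5)
cab=[.6030,.1290,-.0248]
# predicted image slopes lid left edge vs gauge, measured gauge slope again
off=np.array([.5,.4])
cv2.imwrite("pics/zf.png",np.hstack([a,b]))
# gauge tip motion: compare image patches before/after
s0=cv2.imread("pics/scene18.png");
for n,(x0,y0,w,h) in(("scene",(355,165,30,35)),):
    A=cv2.cvtColor(cv2.imread(f"pics/{n}0.png"),6)[y0:y0+h,x0:x0+w].astype(np.float32);B=cv2.cvtColor(cv2.imread(f"pics/{n}19.png"),6)[y0:y0+h,x0:x0+w].astype(np.float32)
    print(cv2.phaseCorrelate(A,B))
E
```

```text
[0.58862039 0.14948509 0.19344201] 17.0333 0.11854909527255088 [-6.83235837 -2.45380734 -2.90835895] [-0.0003 -0.0001 -0.0002  0.0002  0.0013  0.001 ]
lid 0.516283586580434 tilt 0.5386712935021661
((0.06912813111688898, 0.06643629821568098), 0.8043770688551444)
```

View pics/scene19.png

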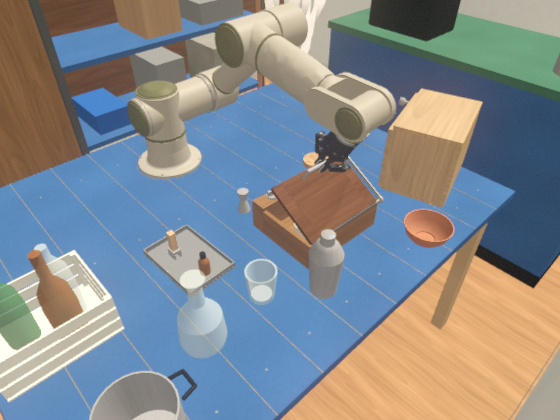

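View pics/zf.png

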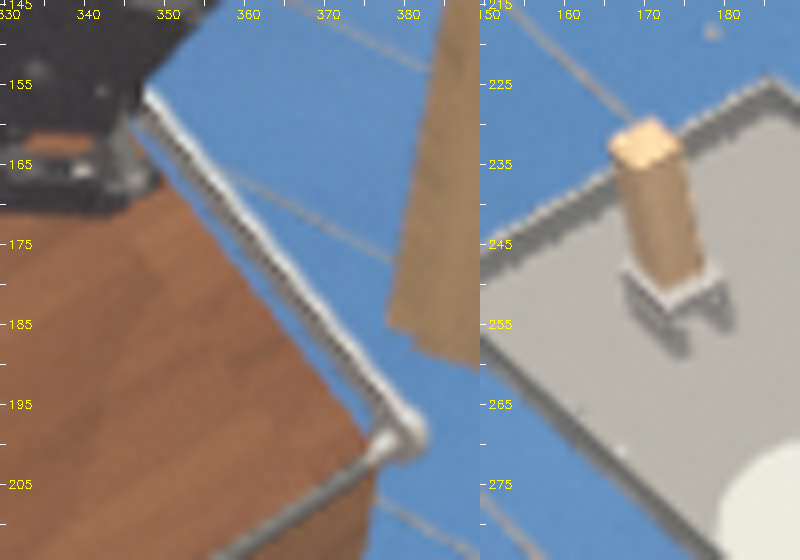

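View pics/top19.png

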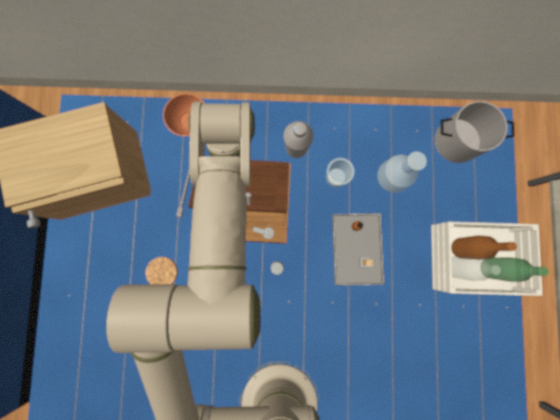

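```bash
python3 - <<'E'
from h import *
im=cv2.imread("pics/scene19.png").astype(float)
cab=[.6030,.1290,-.0248]
def Ld(u,y,h,th): return place(cab,[[.115-u*np.cos(th)+h*np.sin(th),y,.085+u*np.sin(th)+h*np.cos(th)]])[0]
rows=[];L=[];Gl=[];Gr=[]
for r in range(170,194):
    d=im[r,:,0]-im[r,:,2]  # blue-red
    # lid edge: first crossing >20 scanning from col 340
    def cross(c0,c1,up,thr):
        for c in range(c0,c1):
            a,b=d[c]-thr,d[c+1]-thr
            if (a<0<=b and up) or (a>=0>b and not up): return c+a/(a-b)
    e1=cross(343,378,True,20)
    if e1 is None: continue
    e2=cross(int(e1)+1,382,False,40); 
    if e2 is None: continue
    e3=cross(int(e2)+1,390,True,40)
    rows.append(r);L.append(e1);Gl.append(e2);Gr.append(e3 if e3 else np.nan)
rows=np.array(rows)
for n,v in(("lid",L),("gl",Gl),("gr",Gr)):
    v=np.array(v,float);ok=~np.isnan(v)
    for _ in range(4):
        p=np.polyfit(rows[ok],v[ok],1);ok=~np.isnan(v)&(abs(v-np.polyval(p,rows))<.6)
    print(n,p.round(4),ok.sum(),len(rows))
def sl(f,a,b):
    A,B=proj("scene",f(a))[0],proj("scene",f(b))[0];return (B[0]-A[0])/(B[1]-A[1])
for th in(.46,.48,.5,.52,.54,.56,.58): print(th,"lidtop",round(sl(lambda u:Ld(u,.134,.012,th),.01,.13),4),"gauge centre",round(sl(lambda u:Ld(u,.154,0,th),.02,.13),4),"g top-right edge",round(sl(lambda u:Ld(u,.1565,.006,th),.02,.13),4))
E
```

```text
lid [  0.7632 223.511 ] 24 24
gl [  0.8029 218.5226] 24 24
gr [  0.8052 223.1523] 24 24
0.46 lidtop 0.8419 gauge centre 0.8439 g top-right edge 0.8457
0.48 lidtop 0.8189 gauge centre 0.8207 g top-right edge 0.8224
0.5 lidtop 0.7965 gauge centre 0.7982 g top-right edge 0.7996
0.52 lidtop 0.7746 gauge centre 0.7761 g top-right edge 0.7774
0.54 lidtop 0.7532 gauge centre 0.7545 g top-right edge 0.7556
0.56 lidtop 0.7322 gauge centre 0.7334 g top-right edge 0.7343
0.58 lidtop 0.7116 gauge centre 0.7126 g top-right edge 0.7135
```

Emit:
step_arm:
  moves: "0 0.008 0 -0.0005 0 0.0021 1;0 0.016 0 -0.001 0 0.0042 1;0 0.016 0 -0.001 0 0.0042 1;0 0.016 0 -0.001 0 0.0042 1;0 0.016 0 -0.001 0 0.0042 1;0 0.016 0 -0.001 0 0.0042 1;0 0.016 0 -0.001 0 0.0042 1;0 0.016 0 -0.001 0 0.0042 1"

```text
time_s: 17.7
eef_pos: [0.5865, 0.1495, 0.1908]
tool_rot: [-0.003, 0.968, -0.012, -0.252]
contact_force: [-3.2, -1.9, -8.8]
opening: 0.112
```

```bash
python3 snap.py 20 scene; python3 - <<'E'
from h import *
from rig import readout
o=readout.get_obs();print(o["eef_pos"],o["time_s"],o["opening"],o["contact_force"],o["qd"].round(4))
M=qmat(o["tool_rot"]); gp=o["eef_pos"]-.019*M[:,2]
v=np.array([gp[0]-.717,gp[2]-.085]); print("lid",np.arctan2(v[1],-v[0])-np.arctan2(.05,.165))
im=cv2.imread("pics/scene20.png").astype(float);rows=[];L=[];G=[]
for r in range(170,194):
    d=im[r,:,0]-im[r,:,2]
    def cross(c0,c1,up,thr):
        for c in range(c0,c1):
            a,b=d[c]-thr,d[c+1]-thr
            if (a<0<=b and up) or (a>=0>b and not up): return c+a/(a-b)
    e1=cross(343,378,True,20);e2=cross(int(e1)+1,382,False,40);rows.append(r);L.append(e1);G.append(e2)
print(np.polyfit(rows,L,1),np.polyfit(rows,G,1))
s=cv2.imread("pics/scene20.png");zoom(s,250,120,140,130,5,"pics/zz.png",10)
E
```

```text
[0.58655847 0.14957289 0.19081527] 17.75 0.11409156879934214 [-1.59137424 -1.35885735 -8.92061399] [ 0.0001 -0.0016  0.0002  0.0003 -0.0021  0.0002]
lid 0.4961981925452515
[  0.785877   218.96896841] [  0.80140229 218.81378978]
```

View pics/zz.png

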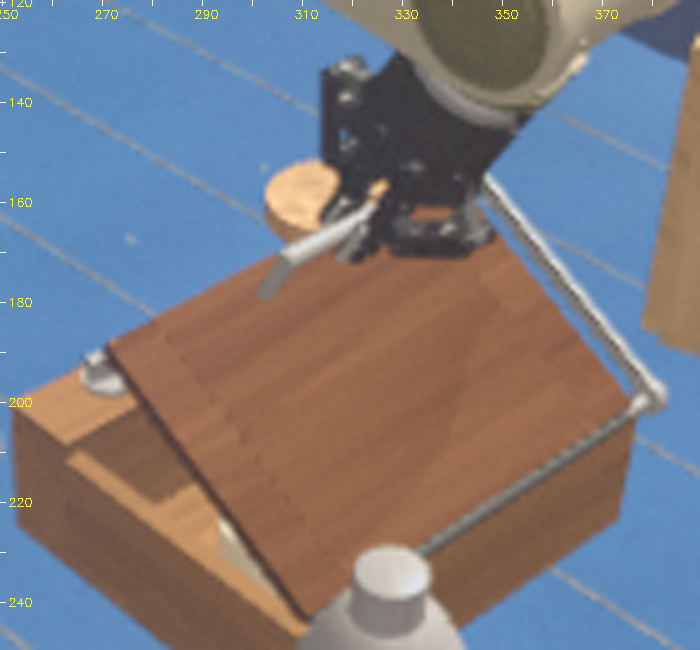

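```bash
python3 -c "
from rig import robot
print(robot.sign_off())"
```

```text
the job is handed in; nothing more can be done
None
```

I turned the screw anticlockwise to its stop with the key and put the key back upright in the tray. I then lifted the lid by its bar and handed the job in at about 17.8 s, with the gripper still holding it.

Last checks:
- **Lid angle:** in the same image, the lid's edge and the gauge arm differ by about 0.01 rad. Separate estimates put the lid at 0.496 rad (from the arm's pose) and the gauge at about 0.52 rad (from the two cameras). The methods differ by up to about 0.03 rad, which is within the 0.07 rad allowed. Measuring the gauge's slope in the top view gave 0.57 rad. I set that aside because a line on the work surface runs alongside the arm there.
- **Hold:** the arm is at rest, with about 9 N on the wrist from the lid.
- **Screw:** the tongue lies at about 1.3 to 1.35 rad in the picture, and the key met the stop there (0.6 N m).
- **Key and surroundings:** the key was standing free in the tray in the second-to-last set of pictures. The gauge's hinge end had not shifted in the image. Its tip was hidden behind the gripper, so I didn't check it directly. The glassware and bar things looked in place.

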